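Open both leaves of a switch cabinet and lay in the breaker rail

ROBOT

A 6-joint arm with a two-finger parallel gripper is mounted at the origin on the work surface. World frame = base frame: x ahead of the robot, y to its left, z up, the work surface at z = 0. Lengths are in m, angles in rad, forces in N, time in s.
With the tool pointing down it reaches from about 0.3 to 0.775 m from the base axis. Payload 14.6 kg.
Tool frame: the origin (TCP) lies between the finger pads; the fingertips stand tip_reach ahead of it and the grasp point (between the pads) lies 11 mm behind it (tip_reach is the distance from the TCP to the fingertips, in m); z points along the fingers, y is the line along which they close (so a half turn about z gives the same grasp; the last joint's range is limited). The gripper opens to 94 mm and grips with 3 to 60 N. Pads are 16 mm wide; open, the fingers measure 119 mm over their backs; the gripper's body (75 mm by 177 mm) begins 78 mm behind the grasp point.
Start: joints at [1.174, 0.3, 1.521, -0, 1.321, -0.067], TCP at [0.178, 0.52, 0.213] pointing down, gripper open.
Joint ranges: [-3.03, 3.03], [-0.79, 2.21], [0.23, 2.52], [-1.04, 4.18], [0, 3.07], [-2.55, 2.55]. Speed limits (rad/s): [2.22, 2.22, 2.57, 3.14, 3.14, 3.14].

INTERFACE

Orientations are given as [roll, pitch, yaw] about the fixed x, y, z axes, in that order (R = Rz(yaw) Ry(pitch) Rx(roll)).
In Python, from workcell import get_state, get_image, close_job, look_for, tip_reach gives the robot as it stands.
- The arm moves only by the tool jog_arm, never from a script. Its argument "deltas" is one flat list of numbers, 7 for each row, row after row: the turn, a rotation vector about the tool's x, y, z normalised to -1 to 1, where 1 is 0.5 rad, then the shift along the tool's x, y, z normalised to -1 to 1, where 1 is 30 cm, then the closure in counts, from 0 (fully open) to 255 (shut). In form: [wx, wy, wz, tx, ty, tz, claw, wx, wy, wz, tx, ty, tz, claw, ...]. A call has 1 to 8 rows; each row shifts and turns the commanded pose from where the row before left it, along the tool's axes as they then stand; what a row does not reach is not made up. A row lasts 1/8 s, in which the tool goes at most 62.5 mm and 10.7 degrees, less where a joint would pass 70% of its speed; a pose out of reach is approached as far as the arm can. A call with a number of a shift or a turn outside -1 to 1 is refused whole. A call with a gripper value outside its range is refused whole. The fingers move at their own pace and stop on an object; "squeeze" is the grip in N (left out, the last holds). Time passes only in rows, so rows that do not move let the fingers close. It gives the time, the measured TCP pose, the force, the opening and the grip force at its end, in the units of the state.
- get_state(): the state, without advancing time (a new reading comes with each control period).
- get_image(name): name is "scene" or "top" or "wrist"; returns a dict with "pixels" (480x640x3 uint8, red, green, blue), "fovy" (degrees; the focal length in pixels is half the picture's height over the tangent of half this angle, whatever the lens; pixels are square), "cx", "cy" (the principal point, pixels), "origin" and "orientation" of the camera in the world. Camera axes: x right, y up, looking along -z (the intrinsics and any distortion apply to the point x, -y, -z); pixel columns grow to the right and rows downward; lengths in m; the calibration is good to about 2 mm. A picture is of the moment at which its call begins. There is no depth.
- close_job(): hands the job in; it is judged then, once.
Trained networks look in a picture, given as the dict that the camera call returned (one of the last four; its "shot" number tells which), for a name from the list of things; names that differ only in an ending like _2 or _b are one class to them, and where a whole thing is asked for, a point or a joint stands for the part that bears it (a point fixed in the world has none). Each returns a list of dicts, best first, with "score" (0 to 1); they miss things now and then, are a little off and sometimes report something else, mostly with a low value. They report only what shows in the picture. A call takes as long as a camera call.
- look_for(thing, picture): "box" ([left, top, width, height] in pixels, round what is visible of it).
The state is a dict: "time_s": time; "qpos": joint angles; "qvel": joint speeds; "tau": joint torques, N m; "position": TCP position; "tool_rot": TCP orientation; "wrist_force": force on the tool from outside, world axes, zero at the start; "wrist_torque": the same for the moment, N m; "width": opening from 0.0 (shut) to 1.0 (fully open); "gripper_force": force on a finger pad.
Only numpy, scipy, OpenCV 4.12 (cv2) and the standard library are available. Lean on these libraries where they do the work, as an engineer would, in place of code of your own. Each camera call takes 0.05 s, during which the arm holds its last target. There are 200 camera calls.

TASK

The switch cabinet lies on its back on the bench, unlocked and ready for its breakers: swing the active leaf (the one with the handle) right back onto its stop, then draw the brass flush bolt that it covered on the passive leaf's edge all the way back, and swing the passive leaf back onto its stop too. Then lay the loaded breaker rail in the two cradles inside, breakers upward, centred across the cabinet, setting it down rather than dropping it. Let neither leaf fall shut, and leave the blue tool box, the spare breaker and the black sanding drum beside the work where they are.

Things in the scene. Friction and masses are not known exactly. Their poses are not given: they have to be found in the camera images.
- cabinet: steel switch cabinet lying on its back, fixed: 300 mm along its x (head at +x), 360 along y, 128 high (z up). Origin: centre of its underside. Two level leaves close its top between the end rims (inner faces x = ±140 mm): outer faces z = 128, undersides z = 108 mm. The active leaf (-y half) laps over the passive one (+y half) up to y = 29 mm. Inside, ducts reach up to z = 45 mm.
- active_leaf (a joint): hinge of the active leaf (-y side, black bow handle), rad: 0 shut, 1.75 open on its stop, leaning 10 degrees past upright. 274 x 209 x 20 mm, 0.5 kg: it falls shut if let go below about 1.57 and falls on to its stop beyond that. Free edge (4 mm lap strip) 214 mm from the hinge line.
- active_handle (a point): middle of the black round handle bar (12 mm thick, 110 mm long, along the cabinet's x), 40 mm above the leaf's outer face, 140 mm from the hinge line and 74 mm in from the free edge. Its frame turns with the leaf: x along the bar, y from hinge to free edge, z out of the face.
- active_hinge (a point): point on the active leaf's hinge line, at the middle of its length; the line runs along the cabinet's x at y = -185 mm, z = 118 mm in the cabinet. The frame turns with the leaf; opening lifts its +y edge.
- passive_leaf (a joint): hinge of the passive leaf (+y side, no handle), rad: 0 shut, 1.75 open on its stop, leaning 10 degrees past upright. 274 mm long in x, 0.5 kg; it falls like the other leaf. With the bolt home it cannot open. It is opened by lifting its meeting edge from below.
- passive_edge (a point): middle of the passive leaf's lower meeting edge: corner of a 5 mm thick, 30 mm wide rebate strip that carries the bolt; the 20 mm thick leaf begins 30 mm nearer the hinge. 184 mm from the hinge line. Shut: x = 0, y = 1, z = 108 mm in the cabinet (strip top z = 113). With the active leaf open it can be reached under from the -y side.
- passive_hinge (a point): point on the passive leaf's hinge line, at the middle of its length; the line runs along the cabinet's x at y = +185 mm, z = 118 mm in the cabinet. The frame turns with the leaf; opening lifts its -y edge.
- flush_bolt (a joint): brass flush bolt on the passive leaf's rebate, m: 0 home in the head rim, 0.025 drawn fully back; it clears the rim at about 0.010 and stays where it is left (about 2 N of friction). It slides towards the cabinet's -x.
- bolt_thumb (a point): top centre of the bolt's brass thumb piece (16 mm in x, 14 in y, 9 high above the rebate strip), under the active leaf's lap until that leaf is open. Bolt home: x = 70, y = 17, z = 122.5 mm in the cabinet. An 8 mm rod runs from it towards +x; a guide staple begins 47 mm from its +x face; the 20 mm leaf (5.5 mm higher) begins 7 mm from its +y side; free on the other sides.
- cradle_left (a point): middle of the seat of the cradle on the +y side, inside the cabinet at x = 0, y = +105 mm, z = 25 mm: 30 mm wide in y, lips 10 mm high, 45 mm apart in x.
- cradle_right (a point): the same on the -y side, at y = -105 mm.
- rail: loose breaker rail, 0.5 to 0.85 kg: steel rail 260 (x) x 35 (y) x 7.5 mm; mid-way four white breakers, 72 mm in x: shoulders 85 mm wide in y to z = 43.5, noses 45 mm wide from there to z = 70.5 (grip across these from above), blue toggles to 79; terminal blocks 46 wide, 45.5 high, out to x = ±89. Origin: centre of its underside. In the cradles its x lies along the cabinet's y, either way round.
- toolbox: blue steel tool box, 304 x 109 x 92 mm plus a wire handle to 108 mm, origin under its centre, long side along its x; to be left alone
- spare_breaker: white single breaker lying on its side, 85 x 70 x 18 mm, origin under its middle; to be left alone
- drum_black: black sanding drum standing beside the work, 76 mm across, 70 mm high, origin under its centre; to be left alone

How it is judged:
By the outcome, as a careful person would: the job done as asked, in the order asked, and still so for the second after the job is handed in, with the robot touching nothing.
It also fails if it takes over 72 s, if anything falls off the work surface, if the arm or the gripper's body presses on something with over 40 N, if the wrist force passes 120 N, or if a joint passes its speed limit or range.

## Working session

There is one attempt and no reset: what is moved stays moved. The work goes in short steps, Python scripts to look and compute and a tool call to move; the robot and the scene stay as the last step left them, time stands still between calls to the robot, and variables do not carry over. Pictures are saved under pics/ and viewed, at most 10 in all, crops included, and the job is handed in when it is done.

Besides the shell and the picture viewer there is one more tool, called in YAML: its name, and indented under it one key for each argument. jog_arm: Moves the arm, as the interface text tells. Its arguments: {"type":"object","properties":{"deltas":{"type":"array"},"squeeze":{"type":"number"}},"required":["deltas"]}

```bash
ls; mkdir -p pics; cat > h.py <<'E'
import numpy as np, cv2
from workcell import *
from scipy.spatial.transform import Rotation as R
def K(im):
    f=240/np.tan(np.radians(im['fovy'])/2); return np.array([[f,0,im['cx']],[0,f,im['cy']],[0,0,1]])
def Rc(im):
    o=np.array(im['orientation'],float)
    return o if o.shape==(3,3) else R.from_euler('xyz',o).as_matrix()
def pix2w(im,u,v,z):
    d=Rc(im)@np.array([(u-im['cx'])/K(im)[0,0],-(v-im['cy'])/K(im)[0,0],-1]); o=np.array(im['origin'])
    return o+d*(z-o[2])/d[2]
def w2pix(im,p):
    c=Rc(im).T@(np.array(p)-np.array(im['origin'])); f=K(im)[0,0]
    return im['cx']+f*c[0]/-c[2], im['cy']-f*c[1]/-c[2]
def save(im,n): cv2.imwrite('pics/'+n,im['pixels'][:,:,::-1])
E
python3 - <<'E'
from h import *
print(get_state(), tip_reach if not callable(tip_reach) else tip_reach())
for n in ['scene','top','wrist']:
    im=get_image(n); save(im,n+'0.png'); print(n,{k:v for k,v in im.items() if k!='pixels'})
    for t in ['cabinet','active_handle','rail','toolbox','spare_breaker','drum_black']:
        print(t,[(np.round(d['box']),round(d['score'],2)) for d in look_for(t,im)[:2]])
E
python3 -c "
import cv2,numpy as np
a=[cv2.imread('pics/%s0.png'%n) for n in ('scene','top')]
cv2.imwrite('pics/c.png',cv2.resize(np.vstack(a),None,fx=1,fy=1)[:960])"
```

```text
pics
{'time_s': 0.0, 'qpos': array([ 1.17438429e+00,  3.00454424e-01,  1.52163824e+00, -1.85165001e-07,
        1.32071050e+00, -6.66027567e-02]), 'qvel': array([ 0.00051659, -0.00114501,  0.00132696,  0.00126525, -0.00105795,
       -0.00020318]), 'tau': array([-1.30981261e-03, -5.31808913e+01, -3.52732694e+01,  7.07975356e-02,
        2.44443468e-02, -5.80396181e-05]), 'position': array([0.17802028, 0.52009684, 0.2128713 ]), 'tool_rot': array([-3.14038481e+00, -8.03850585e-05,  2.81178337e+00]), 'wrist_force': array([-0.22464892, -0.69268776, -0.25562323]), 'wrist_torque': array([-0.02898514,  0.02308357, -0.01426894]), 'gripper_force': 0.0, 'width': 0.998566542661116} 0.008
scene {'fovy': 46.247662942371065, 'cx': 318.546862177021, 'cy': 234.17784132437265, 'origin': array([1.43145199, 0.46370268, 1.04263937]), 'orientation': array([0.84465009, 0.01417161, 2.02509095]), 'shot': 1}
cabinet [(array([218., 208., 183., 147.]), 0.68), (array([311., 224.,  88.,  98.]), 0.35)]
active_handle [(array([223., 206., 121.,  93.]), 0.67)]
rail [(array([146., 202.,  59.,  57.]), 0.89)]
toolbox [
[... 398 characters left out ...]
ot': 2}
cabinet [(array([238., 139., 163., 139.]), 0.57)]
active_handle [(array([296., 143., 102., 119.]), 0.94)]
rail [(array([463., 177.,  47.,  95.]), 0.75)]
toolbox [(array([131., 185.,  64., 122.]), 0.87)]
spare_breaker [(array([222., 279.,  31.,  33.]), 0.64)]
drum_black [(array([418., 281.,  37.,  35.]), 0.6)]
wrist {'fovy': 71.95583052339815, 'cx': 320.1384814241742, 'cy': 238.59726791674507, 'origin': array([0.10667288, 0.54530628, 0.3858624 ]), 'orientation': array([-2.59127690e-01, -9.52443137e-04,  1.24173218e+00]), 'shot': 3}
cabinet []
active_handle []
rail []
toolbox [(array([261., 344., 111.,  98.]), 0.97)]
spare_breaker [(array([172., 391.,  39.,  36.]), 0.72)]
drum_black []
```

View pics/top0.png

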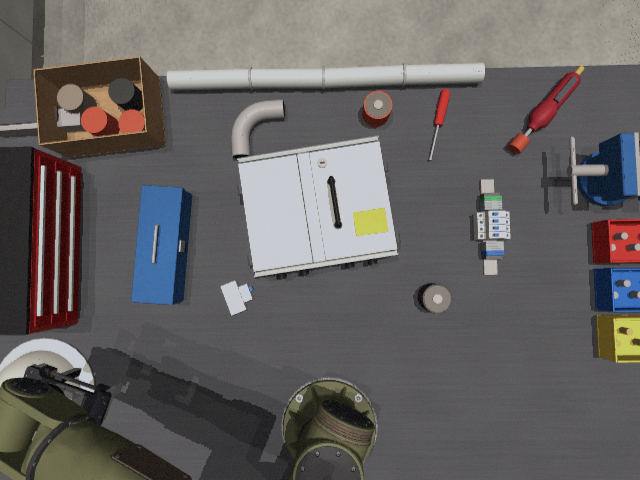

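View pics/scene0.png

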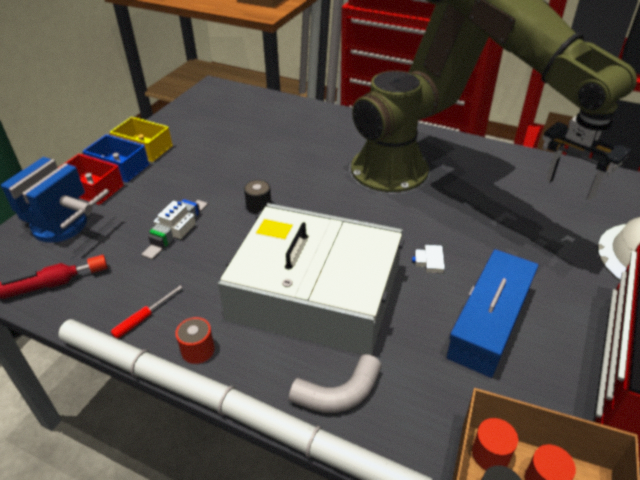

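The top view shows the cabinet at about (318,207), with the active leaf on its right (-y) and the handle at about (335,202). The rail is at (491,227), the drum at (435,298), the spare breaker at (235,297) and the tool box at (162,245). The scene view agrees.

```bash
python3 -c "
import cv2
a=cv2.imread('pics/top0.png')[128:324,215:525]
cv2.imwrite('pics/crop.png',cv2.resize(a,(775,490),interpolation=cv2.INTER_CUBIC))"
```

```text
(no output)
```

View pics/crop.png

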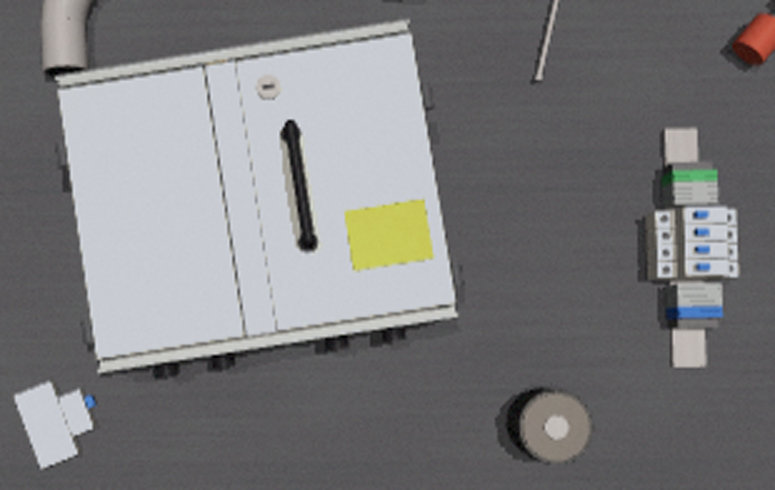

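```bash
cat >> h.py <<'E'
def Tz(x,y,yaw,p):
    c,s=np.cos(yaw),np.sin(yaw); p=np.atleast_2d(p)
    return np.c_[x+c*p[:,0]-s*p[:,1], y+s*p[:,0]+c*p[:,1], p[:,2]]
E
python3 - <<'E'
from h import *
from scipy.optimize import least_squares
im=get_image('top')
f=lambda P:np.array(P)/2.5+[215,128]
def fit(obj,px,x0):
    r=lambda q:np.ravel([np.array(w2pix(im,p)) for p in Tz(*q,obj)]-f(px))
    s=least_squares(r,x0); return s.x, np.round(s.fun.reshape(-1,2),1)
obj=np.array([[150,180,128],[150,-180,128],[-150,-180,128],[-150,180,128],[137,29,128],[-137,29,128],[55,-45,168],[-55,-45,168]])/1e3
px=[(58,80),(408,22),(456,314),(100,370),(207,66),(244,336),(290,127),(307,243)]
print('cab',*fit(obj,px,[.5,0,.1]))
obj=np.array([[130,0,7.5],[-130,0,7.5],[20,-2,79],[-20,-2,79]])/1e3
print('rail end(top)',*fit(obj[:2],[(681,128),(689,368)],[.5,-.3,0]))
for u,v,z in [(700,215,.079),(702,268,.079)]: print('toggle',pix2w(im,*f((u,v)),z))
for u,v in [(555,427)]: print('drum',pix2w(im,*f((u,v)),.07))
print('nose L/R',[pix2w(im,*f(q),.0705) for q in [(686,243),(727,243)]])
print('spare',pix2w(im,*f((48,427)),.018),'tb',pix2w(im,162,245,.09))
sc=get_image('scene'); print(sc['shot'])
E
```

```text
cab [0.57660947 0.02100472 0.13975208] [[-1.2 -1.2]
 [ 0.6 -0.4]
 [ 0.9  1.4]
 [-1.1  1.2]
 [-0.8  0.1]
 [ 0.9  0.3]
 [ 0.2 -0.1]
 [ 0.4 -1.4]]
rail end(top) [ 0.52979804 -0.44302561 -0.00228909] [[ 0.   0.4]
 [-0.  -0.4]]
toggle [ 0.55648297 -0.4344753   0.079     ]
toggle [ 0.50197179 -0.43452876  0.079     ]
drum [ 0.34130491 -0.28272837  0.07      ]
nose L/R [array([ 0.52864333, -0.422218  ,  0.0705    ]), array([ 0.52802774, -0.46406292,  0.0705    ])]
spare [0.34319697 0.25154949 0.018     ] tb [0.48787963 0.42300564 0.09      ]
5
```

```bash
cat >> h.py <<'E'
CAB=np.array([.577,.021,.14])
from scipy.spatial.transform import Slerp
def cw(p): return Tz(*CAB,np.array(p)/1e3)[0]      # cabinet mm -> world m
def down(yaw): return R.from_euler('xyz',[np.pi,0,yaw])
def RM(q): return R.from_euler('ZYZYZ',[q[0],q[1]+q[2],q[3],q[4],q[5]+np.pi/2])
def wristq(q1,q23,Rt):
    M=(R.from_euler('ZY',[q1,q23]).inv()*Rt).as_euler('ZYZ'); return M-[0,0,np.pi/2]
def plan(steps,start=None):
    "steps: (pos,R,claw,nrows). prints jog rows, 7 numbers each"
    if start is None:
        s=get_state(); start=(s['position'],R.from_euler('xyz',s['tool_rot']))
    p,r=np.array(start[0]),start[1]; out=[]
    for tp,tr,cl,n in steps:
        sl=Slerp([0,1],R.concatenate([r,tr])); p0=p.copy(); p=p0.copy(); rr=r
        for i in range(1,n+1):
            pt=p0+(np.array(tp)-p0)*i/n; rt=sl(i/n)
            w=np.round((rr.inv()*rt).as_rotvec()/.5,3); t=np.round(rr.inv().apply(pt-p)/.3,3)
            if np.linalg.norm(t)>.208 or np.linalg.norm(w)>.373: print('!!too fast',len(out))
            out.append([*w,*t,cl]); p=p+rr.apply(t*.3); rr=rr*R.from_rotvec(w*.5)
        r=rr
    for k in range(0,len(out),8): print(','.join('%g'%(v+0) for row in out[k:k+8] for v in row),'\n')
E
python3 - <<'E'
from h import *
s=get_state(); print(RM(s['qpos']).as_euler('xyz'),s['tool_rot'])
for yaw in (.14,.14+np.pi):
  for th in (0,.5,.9,1.2,1.5): 
    Rt=R.from_rotvec(th*np.array([np.cos(.14),np.sin(.14),0]))*down(yaw)
    print(round(yaw,2),th,np.round(wristq(-.4 if th else 0,1.8,Rt),2))
plan([([.583,-.024,.26],down(.14+np.pi),0,14)])
E
```

```text
Traceback (most recent call last):
  File "h.py", line 23, in RM
    def RM(q): return R.from_euler('ZYZYZ',[q[0],q[1]+q[2],q[3],q[4],q[5]+np.pi/2])
                      ~~~~~~~~~~~~^^^^^^^^^^^^^^^^^^^^^^^^^^^^^^^^^^^^^^^^^^^^^^^^^
  File "scipy/spatial/transform/_rotation.pyx", line 1413, in scipy.spatial.transform._rotation.Rotation.from_euler
ValueError: Expected axis specification to be a non-empty string of upto 3 characters, got ZYZYZ
```

```bash
sed -i "s/^def RM.*/def RM(q): return R.from_euler('ZY',[q[0],q[1]+q[2]])*R.from_euler('ZYZ',[q[3],q[4],q[5]+np.pi\/2])/" h.py
python3 - <<'E'
from h import *
s=get_state(); print(RM(s['qpos']).as_euler('xyz'),s['tool_rot'])
for yaw in (.14,.14+np.pi):
  for th in (0,.5,.9,1.2,1.5): 
    Rt=R.from_rotvec(th*np.array([np.cos(.14),np.sin(.14),0]))*down(yaw)
    print(round(yaw,2),th,np.round(wristq(-.4 if th else 0,1.8,Rt),2))
plan([([.583,-.024,.26],down(.14+np.pi),0,14)])
E
```

```text
[-3.14155060e+00  3.18656284e-05  2.81179358e+00] [-3.14155060e+00  3.18656284e-05  2.81179358e+00]
0.14 0 [-0.    1.34  1.43]
0.14 0.5 [0.42 1.61 0.99]
0.14 0.9 [0.77 1.82 1.04]
0.14 1.2 [1.05 1.97 1.13]
0.14 1.5 [1.36 2.08 1.27]
3.28 0 [ 0.    1.34 -1.71]
3.28 0.5 [ 0.42  1.61 -2.15]
3.28 0.9 [ 0.77  1.82 -2.1 ]
3.28 1.2 [ 1.05  1.97 -2.01]
3.28 1.5 [ 1.36  2.08 -1.87]
0,0,-0.067,-0.133,-0.091,-0.011,0,0,0,-0.067,-0.13,-0.096,-0.011,0,0,0,-0.067,-0.127,-0.1,-0.011,0,0,0,-0.067,-0.123,-0.105,-0.011,0,0,0,-0.068,-0.12,-0.108,-0.011,0,0,0,-0.067,-0.116,-0.112,-0.011,0,0,0,-0.067,-0.112,-0.117,-0.012,0,0,0,-0.067,-0.109,-0.12,-0.011,0 

0,0,-0.067,-0.104,-0.123,-0.011,0,0,0,-0.067,-0.1,-0.127,-0.011,0,0,0,-0.067,-0.095,-0.13,-0.011,0,0,0,-0.067,-0.092,-0.133,-0.011,0,0,0,-0.067,-0.086,-0.137,-0.011,0,0,0,-0.068,-0.082,-0.139,-0.011,0
```

jog_arm:
  deltas: [0,0,-0.067,-0.133,-0.091,-0.011,0,0,0,-0.067,-0.13,-0.096,-0.011,0,0,0,-0.067,-0.127,-0.1,-0.011,0,0,0,-0.067,-0.123,-0.105,-0.011,0,0,0,-0.068,-0.12,-0.108,-0.011,0,0,0,-0.067,-0.116,-0.112,-0.011,0,0,0,-0.067,-0.112,-0.117,-0.012,0,0,0,-0.067,-0.109,-0.12,-0.011,0]

```text
time_s: 2.15
position: [0.4104, 0.2078, 0.2405]
tool_rot: [3.141, 0.001, 3.081]
wrist_force: [1.3, 0.8, 0.4]
width: 1.0
gripper_force: 0.0
```

jog_arm:
  deltas: [0,0,-0.067,-0.104,-0.123,-0.011,0,0,0,-0.067,-0.1,-0.127,-0.011,0,0,0,-0.067,-0.095,-0.13,-0.011,0,0,0,-0.067,-0.092,-0.133,-0.011,0,0,0,-0.067,-0.086,-0.137,-0.011,0,0,0,-0.068,-0.082,-0.139,-0.011,0,0,0,0,0,0,0,0]

```text
time_s: 3.02
position: [0.5838, -0.0264, 0.2593]
tool_rot: [-3.142, -0.001, -3.004]
wrist_force: [-0.3, 1.3, -0.5]
width: 1.0
gripper_force: 0.0
```

```bash
python3 - <<'E'
from h import *
s=get_state(); print(s['position'],s['tool_rot'],s['time_s'],s['qpos'])
im=get_image('wrist'); save(im,'w1.png'); print(im['origin'])
for n,p in dict(hA=(55,-45,168),hB=(-55,-45,168),lap1=(100,29,128),lap2=(-100,29,128),foot1=(-150,100,128),foot2=(-150,-100,128)).items(): print(n,np.round(w2pix(im,cw(p))))
E
```

```text
[ 0.58379369 -0.02642577  0.25928268] [-3.14156593e+00 -6.79316668e-04 -3.00398750e+00] 3.025 [-1.07818989e-01  3.48515188e-01  1.35094397e+00 -1.92551939e-04
  1.44278597e+00 -1.81619584e+00]
[ 0.50914335 -0.03588033  0.4317486 ]
hA [322. 305.]
hB [322. 177.]
lap1 [394. 328.]
lap2 [407. 121.]
foot1 [496.  57.]
foot2 [255.  58.]
```

View pics/w1.png

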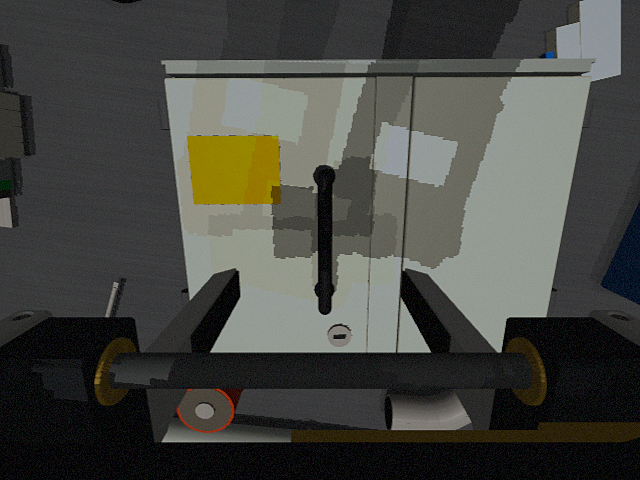

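The wrist view shows the handle bar from (323,172) to (324,308). That is within a few pixels of the prediction, so the cabinet pose holds.

```bash
cat >> h.py <<'E'
ax=np.array([np.cos(.14),np.sin(.14),0])
def hand(th,k=.6,back=.011):
    h=[0,-185+140*np.cos(th)-50*np.sin(th),118+140*np.sin(th)+50*np.cos(th)]
    Rt=R.from_rotvec(th*k*ax)*down(.14+np.pi)
    return cw(h)+Rt.apply([0,0,back]),Rt
E
python3 - <<'E'
from h import *
p,Rt=hand(0)
plan([(p,Rt,0,5),(p,Rt,255,3)])
plan([(*hand(t),255,1) for t in np.linspace(0,1.74,25)[1:]],start=(p,Rt))
E
```

```text
0,0,-0.001,0,0.001,0.068,0,0,-0.001,0,-0.001,0.001,0.068,0,0,0,-0.001,0,0.001,0.069,0,0,0,-0.001,0,0.001,0.068,0,0.001,-0.001,0,-0.001,0,0.068,0,0,0,0,0,0,0,255,0,0,0,0,0,0,255,0,0,0,0,0,0,255 

-0.087,0,0,0,-0.012,-0.033,255,-0.087,0,0,0,-0.012,-0.033,255,-0.087,0,0,0,-0.014,-0.033,255,-0.087,0,0,0,-0.015,-0.032,255,-0.087,0,0,0,-0.015,-0.032,255,-0.087,0,0,0,-0.016,-0.031,255,-0.087,0,0,0,-0.018,-0.03,255,-0.087,0,0,0,-0.018,-0.03,255 

-0.087,0,0,0,-0.019,-0.03,255,-0.087,0,0,0,-0.02,-0.029,255,-0.087,0,0,0,-0.02,-0.028,255,-0.087,0,0,0,-0.022,-0.027,255,-0.087,0,0,0,-0.022,-0.027,255,-0.087,0,0,0,-0.023,-0.027,255,-0.087,0,0,0,-0.024,-0.025,255,-0.087,0,0,0,-0.025,-0.025,255 

-0.087,0,0,0,-0.025,-0.024,255,-0.087,0,0,0,-0.026,-0.023,255,-0.087,0,0,0,-0.026,-0.022,255,-0.087,0,0,0,-0.027,-0.022,255,-0.087,0,0,0,-0.028,-0.02,255,-0.087,0,0,0,-0.029,-0.02,255,-0.087,0,0,0,-0.029,-0.019,255,-0.087,0,0,0,-0.029,-0.018,255
```

jog_arm:
  deltas: [0,0,0,0,0.001,0.068,0,0,0,0,0,0.001,0.068,0,0,0,0,0,0.001,0.069,0,0,0,0,0,0.001,0.068,0,0,0,0,0,0,0.068,0,0,0,0,0,0,0,255,0,0,0,0,0,0,255,0,0,0,0,0,0,255]
  squeeze: 25

```text
time_s: 4.08
position: [0.583, -0.0227, 0.1587]
tool_rot: [-3.141, 0.001, -3.001]
wrist_force: [0.6, -0.4, 0.3]
width: 0.717
gripper_force: 0.0
```

jog_arm:
  deltas: [0,0,0,0,0,0,255,0,0,0,0,0,0,255,0,0,0,0,0,0,255]

```text
time_s: 4.45
position: [0.5827, -0.023, 0.1577]
tool_rot: [-3.142, 0.0, -3.001]
wrist_force: [0.6, 0.7, 0.3]
width: 0.404
gripper_force: 0.0
```

jog_arm:
  deltas: [0,0,0,0,0,0,255,0,0,0,0,0,0,255,0,0,0,0,0,0,255,0,0,0,0,0,0,255]

```text
time_s: 4.95
position: [0.5827, -0.023, 0.1576]
tool_rot: [-3.142, -0.0, -3.001]
wrist_force: [0.1, 0.0, -0.1]
width: 0.122
gripper_force: 25.0
```

jog_arm:
  deltas: [-0.087,0,0,0,-0.012,-0.033,255,-0.087,0,0,0,-0.012,-0.033,255,-0.087,0,0,0,-0.014,-0.033,255,-0.087,0,0,0,-0.015,-0.032,255]

```text
time_s: 5.45
position: [0.5852, -0.0407, 0.1956]
tool_rot: [2.965, -0.001, -3.001]
wrist_force: [1.3, 3.0, -4.3]
width: 0.116
gripper_force: 25.0
```

jog_arm:
  deltas: [-0.087,0,0,0,-0.015,-0.032,255,-0.087,0,0,0,-0.016,-0.031,255,-0.087,0,0,0,-0.018,-0.03,255,-0.087,0,0,0,-0.018,-0.03,255,-0.087,0,0,0,-0.019,-0.03,255,-0.087,0,0,0,-0.02,-0.029,255,-0.087,0,0,0,-0.02,-0.028,255,-0.087,0,0,0,-0.022,-0.027,255]

```text
time_s: 6.45
position: [0.5943, -0.1038, 0.249]
tool_rot: [2.616, 0.001, -3.0]
wrist_force: [-1.0, 5.5, 3.0]
width: 0.118
gripper_force: 25.0
```

```bash
python3 - <<'E'
from h import *
s=get_state(); print(s['position'],s['tool_rot'],s['qpos'],s['wrist_force'],s['width'])
print(hand(1.74*12/24)[0])
E
```

```text
[ 0.5942635  -0.10382392  0.24903007] [ 2.61638945e+00  5.73880313e-04 -3.00016467e+00] [-0.42094852  0.54194875  1.18121414  0.44251186  1.70369299 -2.13775148] [-0.96222461  5.48484385  3.00860098] 0.11791866518611233
[ 0.5947856  -0.10520894  0.24771232]
```

Tracking closely. Continue.

jog_arm:
  deltas: [-0.087,0,0,0,-0.022,-0.027,255,-0.087,0,0,0,-0.023,-0.027,255,-0.087,0,0,0,-0.024,-0.025,255,-0.087,0,0,0,-0.025,-0.025,255,-0.087,0,0,0,-0.025,-0.024,255,-0.087,0,0,0,-0.026,-0.023,255]

```text
time_s: 7.2
position: [0.603, -0.1652, 0.2609]
tool_rot: [2.356, 0.003, -3.0]
wrist_force: [1.4, 2.5, 9.5]
width: 0.118
gripper_force: 25.0
```

jog_arm:
  deltas: [-0.087,0,0,0,-0.026,-0.022,255,-0.087,0,0,0,-0.027,-0.022,255,-0.087,0,0,0,-0.028,-0.02,255,-0.087,0,0,0,-0.029,-0.02,255]

```text
time_s: 7.7
position: [0.6087, -0.2059, 0.2531]
tool_rot: [2.184, 0.004, -3.001]
wrist_force: [3.6, -1.9, 13.0]
width: 0.121
gripper_force: 25.0
```

```bash
python3 - <<'E'
from h import *
s=get_state(); print(s['position'],s['tool_rot'],s['qpos'],s['wrist_force'],s['width'])
print(hand(1.74*22/24)[0])
E
```

```text
[ 0.60872305 -0.20592278  0.25312313] [ 2.1835714   0.00362628 -3.00096894] [-0.62855282  0.86453079  0.822065    0.74655905  2.09121375 -2.17653423] [ 3.64261541 -1.88542945 12.97425759] 0.12089772654943375
[ 0.60900859 -0.20613713  0.2504132 ]
```

jog_arm:
  deltas: [-0.087,0,0,0,-0.031,-0.023,255,-0.087,0,0,0,-0.029,-0.021,255,0,0,0,0,0,0,255]

```text
time_s: 8.07
position: [0.6116, -0.2276, 0.2438]
tool_rot: [2.097, 0.002, -3.003]
wrist_force: [2.9, -3.3, 7.3]
width: 0.119
gripper_force: 25.0
```

```bash
python3 - <<'E'
from h import *
s=get_state(); print(s['position'],s['tool_rot'],s['qpos'],s['wrist_force'],s['width'],hand(1.74)[0])
im=get_image('scene'); save(im,'s2.png')
E
```

```text
[ 0.61161191 -0.22755435  0.24380613] [ 2.09678894e+00  2.14700255e-03 -3.00315859e+00] [-0.66010165  0.95104794  0.73461612  0.81480434  2.16172269 -2.15454089] [ 2.86822242 -3.25117771  7.33129004] 0.11898466321453427 [ 0.61165595 -0.22492307  0.24205038]
```

View pics/s2.png

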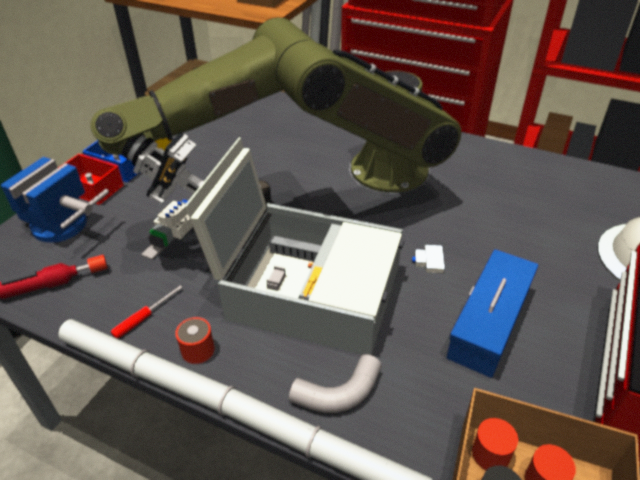

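The picture shows the active leaf standing open past upright, with the gripper behind it at about (170,170). The passive leaf is still shut, with its face centred near (350,265).

```bash
cat > fit.py <<'E'
from h import *
from scipy.optimize import least_squares
D=[([1.17438429,.300454424,1.52163824,0,1.3207105,-.0666],[.17802028,.52009684,.2128713]),
([-.107818989,.348515188,1.35094397,0,1.44278597,-1.81619584],[.58379369,-.02642577,.25928268]),
([-.42094852,.54194875,1.18121414,.44251186,1.70369299,-2.13775],[.5942635,-.10382392,.24903007]),
([-.62855282,.86453079,.822065,.74655905,2.09121375,-2.17653],[.60872305,-.20592278,.25312313]),
([-.66010165,.95104794,.73461612,.81480434,2.16172269,-2.15454],[.61161191,-.22755435,.24380613])]
def fk(q,k):
    a1,h,L1,e,L2,d6,yo=k
    return R.from_euler('z',q[0]).apply(np.array([a1,yo,h])+R.from_euler('y',q[1]).apply([0,0,L1])+R.from_euler('y',q[1]+q[2]).apply([e,0,L2]))+RM(q).apply([0,0,d6])
kf=least_squares(lambda k:np.ravel([fk(q,k)-p for q,p in D]),[0.05,.35,.4,0,.4,.2,.03])
k=kf.x
lo=np.array([-3.03,-.79,.23,-1.04,0,-2.55]);hi=np.array([3.03,2.21,2.52,4.18,3.07,2.55])
def ik(p,Rt,q0=None):
    if q0 is None: q0=get_state()['qpos']
    s=least_squares(lambda q:np.r_[(fk(q,k)-p)*5,(RM(q).inv()*Rt).as_rotvec()],np.clip(q0,lo+.01,hi-.01),bounds=(lo,hi))
    return s.x,np.linalg.norm(fk(s.x,k)-p)*1e3,(RM(s.x).inv()*Rt).magnitude()
if __name__=='__main__':
    print(np.round(k,4),np.abs(kf.fun).max())
E
python3 - <<'E'
from fit import *
print(np.round(k,4),np.abs(kf.fun).max())
s=get_state(); p0=s['position'];r0=R.from_euler('xyz',s['tool_rot'])
A=p0+r0.apply([0,0,-.075]); B=np.array([.60,-.28,.42]); C=cw([88,0.0,300]);C[2]=.42; dn=down(.14+np.pi)
q=s['qpos']
for n,(p,r) in dict(A=(A,r0),B=(B,dn),C=(C,dn),E=(np.r_[C[:2],.2],dn)).items():
    q,e,a=ik(p,r,q); print(n,np.round(p,3),np.round(q,2),round(e,2),round(a,3))
plan([(p0,r0,173,2),(A,r0,173,4),(B,dn,173,8),(C,dn,255,8)])
E
```

```text
[-0.      0.2212  0.4243  0.0409  0.4475  0.2627  0.0366] 2.5761814711710435e-05
A [ 0.62  -0.291  0.282] [-0.71  1.12  0.35  0.92  2.35 -1.98] 0.0 0.0
B [ 0.6  -0.28  0.42] [-0.49  0.55  0.7  -0.    1.89 -2.2 ] 0.0 0.0
C [0.664 0.033 0.42 ] [-0.    0.56  0.69  0.    1.89 -1.72] 0.0 0.0
E [0.664 0.033 0.2  ] [-0.    0.57  1.17 -0.    1.4  -1.72] 0.0 0.0
0,0,0,0,0,0,173,0,0,0,0,0,0,173,0,0,0,0,0,-0.062,173,0,0,0,0,0,-0.063,173,0,0,0,0,0,-0.063,173,0,0,0,0,0,-0.062,173,0.261,0.001,0,0.008,0.053,-0.024,173,0.261,0,0,0.007,0.049,-0.03,173 

0.261,0.001,0,0.008,0.045,-0.037,173,0.261,0,0,0.008,0.039,-0.042,173,0.261,0.001,0,0.008,0.034,-0.047,173,0.261,0,0,0.007,0.028,-0.051,173,0.261,0.001,0,0.008,0.02,-0.054,173,0.261,0.001,0,0.008,0.013,-0.057,173,0,0,0,-0.045,0.126,0,255,0,0,0,-0.044,0.125,0,255 

0,0,0,-0.045,0.126,0,255,0,0,0,-0.045,0.125,0,255,0,0,0,-0.045,0.126,0,255,0,0,0,-0.044,0.125,0,255,0,0,0,-0.045,0.126,0,255,0,0,0,-0.045,0.126,0,255
```

jog_arm:
  deltas: [0,0,0,0,0,0,173,0,0,0,0,0,0,173,0,0,0,0,0,0,173]

```text
time_s: 8.5
position: [0.6114, -0.2262, 0.2432]
tool_rot: [2.097, -0.0, -3.001]
wrist_force: [0.1, -1.3, 0.5]
width: 0.319
gripper_force: 0.0
```

jog_arm:
  deltas: [0,0,0,0,0,-0.062,173,0,0,0,0,0,-0.063,173,0,0,0,0,0,-0.063,173,0,0,0,0,0,-0.062,173]

```text
time_s: 9.0
position: [0.6204, -0.2909, 0.2815]
tool_rot: [2.098, -0.0, -3.001]
wrist_force: [0.1, -0.9, -0.9]
width: 0.323
gripper_force: 0.0
```

jog_arm:
  deltas: [0.261,0.001,0,0.008,0.053,-0.024,173,0.261,0,0,0.007,0.049,-0.03,173,0.261,0.001,0,0.008,0.045,-0.037,173,0.261,0,0,0.008,0.039,-0.042,173,0.261,0.001,0,0.008,0.034,-0.047,173,0.261,0,0,0.007,0.028,-0.051,173,0.261,0.001,0,0.008,0.02,-0.054,173,0.261,0.001,0,0.008,0.013,-0.057,173]

```text
time_s: 10.0
position: [0.6, -0.2792, 0.4205]
tool_rot: [-3.137, -0.002, -3.0]
wrist_force: [1.4, -0.5, 0.1]
width: 0.324
gripper_force: 0.0
```

jog_arm:
  deltas: [0,0,0,-0.045,0.126,0,255,0,0,0,-0.044,0.125,0,255,0,0,0,-0.045,0.126,0,255,0,0,0,-0.045,0.125,0,255,0,0,0,-0.045,0.126,0,255,0,0,0,-0.044,0.125,0,255,0,0,0,-0.045,0.126,0,255,0,0,0,-0.045,0.126,0,255]

```text
time_s: 11.0
position: [0.6641, 0.0357, 0.4193]
tool_rot: [-3.142, -0.002, -3.0]
wrist_force: [-0.3, 0.1, 0.1]
width: 0.004
gripper_force: 0.0
```

```bash
python3 - <<'E'
from h import *
s=get_state(); print(s['position'],s['tool_rot'],s['qpos'],s['wrist_force'],s['width'])
im=get_image('top'); a=im['pixels'][100:300,200:420]; 
w=get_image('wrist'); print(np.round(w2pix(w,cw([70,17,122.5]))),np.round(w2pix(w,cw([0,1,113]))),np.round(w2pix(w,cw([150,1,128]))),np.round(w2pix(w,cw([0,31,128]))))
b=w['pixels']
for t in ('bolt_thumb','flush_bolt','passive_edge'): print(t,[(np.round(d['box']),round(d['score'],2)) for d in look_for(t,w)[:2]])
out=np.hstack([cv2.resize(a,(440,400)),cv2.resize(b,(533,400))[:,90:450]])
cv2.imwrite('pics/c3.png',out[:,:,::-1])
E
```

```text
[0.66409806 0.03571993 0.41933749] [-3.14154775e+00 -2.14584102e-03 -3.00019756e+00] [-1.18707657e-03  5.64896573e-01  6.84690604e-01 -3.68458178e-04
  1.89412314e+00 -1.71349525e+00] [-0.28772214  0.07153116  0.09161566] 0.0037366686884884397
[326. 192.] [315. 141.] [315. 248.] [337. 141.]
bolt_thumb [(array([321., 187.,  11.,  44.]), 0.69), (array([  0.,   2., 465., 297.]), 0.44)]
flush_bolt [(array([314.,  29., 148., 212.]), 0.71), (array([324., 184.,  11.,  57.]), 0.6)]
passive_edge [(array([316.,  29., 142., 210.]), 0.98)]
```

View pics/c3.png

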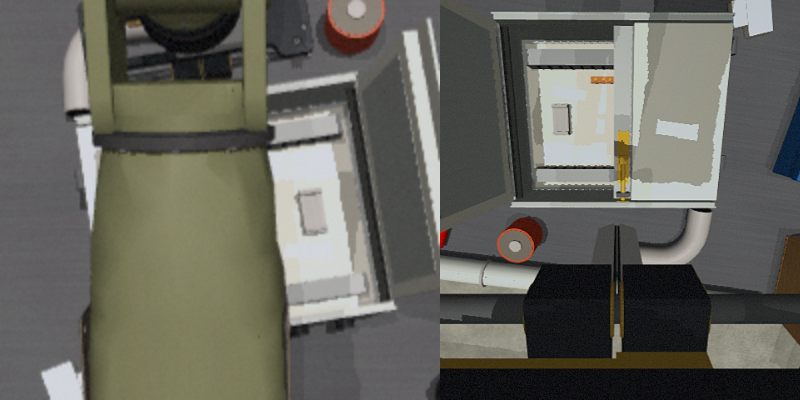

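Left panel: the arm over the cabinet, with the active leaf standing on the right. Right panel: the brass bolt, thumb at about (622,145), which is full-picture (327,193) and matches the prediction (326,192).

```bash
python3 - <<'E'
from h import *
p=cw([94,-3,150]); dn=down(.14+np.pi); print(p)
plan([(p,dn,255,8)])
E
```

```text
[0.67049893 0.0311464  0.15      ]
0,-0.001,0,-0.003,-0.002,0.112,255,0,0,0.001,-0.003,-0.001,0.112,255,0,-0.001,0,-0.002,-0.002,0.112,255,0,0,0,-0.003,-0.001,0.113,255,0,-0.001,0.001,-0.003,-0.002,0.112,255,0,0,0,-0.002,-0.001,0.112,255,0,-0.001,0,-0.003,-0.002,0.112,255,0,-0.001,0.001,-0.002,-0.001,0.112,255
```

jog_arm:
  deltas: [0,-0.001,0,-0.003,-0.002,0.112,255,0,0,0.001,-0.003,-0.001,0.112,255,0,-0.001,0,-0.002,-0.002,0.112,255,0,0,0,-0.003,-0.001,0.113,255,0,-0.001,0.001,-0.003,-0.002,0.112,255,0,0,0,-0.002,-0.001,0.112,255,0,-0.001,0,-0.003,-0.002,0.112,255,0,-0.001,0.001,-0.002,-0.001,0.112,255]

```text
time_s: 12.25
position: [0.6703, 0.0301, 0.1494]
tool_rot: [-3.141, 0.001, -3.003]
wrist_force: [0.7, -0.3, -0.3]
width: 0.001
gripper_force: 0.0
```

```bash
python3 - <<'E'
from h import *
s=get_state(); print(s['position'],s['tool_rot'])
w=get_image('wrist')
for p in ([62,10,122.5],[62,24,122.5],[78,10,122.5],[78,24,122.5],[0,1,113],[94,-15.5,142],[94,9.5,142],[102,9.5,142]): print(p,np.round(w2pix(w,cw(p))))
b=w['pixels'][120:400,180:500]
cv2.imwrite('pics/c4.png',cv2.resize(b,(640,560),interpolation=cv2.INTER_CUBIC)[:,:,::-1])
E
```

```text
[0.67034885 0.03013298 0.14941552] [-3.14143938e+00  7.67877547e-04 -3.00343356e+00]
[62, 10, 122.5] [341. 224.]
[62, 24, 122.5] [364. 224.]
[78, 10, 122.5] [340. 249.]
[78, 24, 122.5] [363. 249.]
[0, 1, 113] [326. 119.]
[94, -15.5, 142] [298. 285.]
[94, 9.5, 142] [341. 285.]
[102, 9.5, 142] [341. 297.]
```

View pics/c4.png

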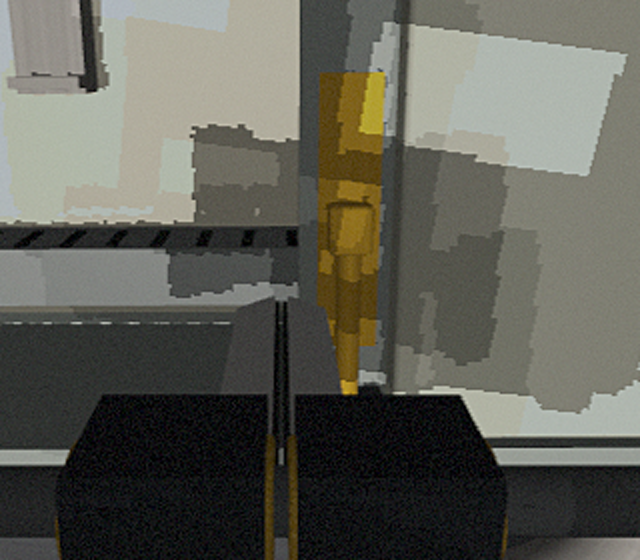

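The thumb shows at full-picture x 344–368, y 220–247. That is about 2.4 mm further to +y than assumed. The closed fingertips are at x 300–339.

jog_arm:
  deltas: [0,0,0,0,0.004,0.028,255,0,0,0,0,0.003,0.028,255,0,0,0,0,0,0.028,255,0,0,0,0,0,0,255]

```text
time_s: 12.8
position: [0.6701, 0.0337, 0.1247]
tool_rot: [3.142, -0.0, -3.002]
wrist_force: [0.2, 0.0, -0.2]
width: 0.004
gripper_force: 0.0
```

jog_arm:
  deltas: [0,0,0,0,0.005,0,255,0,0,0,0,0.005,0,255,0,0,0,0,0.004,0,255,0,0,0,0,0,0,255]

```text
time_s: 13.3
position: [0.6697, 0.038, 0.1251]
tool_rot: [-3.142, 0.001, -3.002]
wrist_force: [0.5, 0.0, 0.9]
width: 0.003
gripper_force: 0.0
```

jog_arm:
  deltas: [0,0,0,0,0.005,0,255,0,0,0,0,0,0,255]

```text
time_s: 13.55
position: [0.6694, 0.0394, 0.1249]
tool_rot: [3.142, 0.0, -3.002]
wrist_force: [0.1, -0.7, 0.3]
width: 0.005
gripper_force: 0.0
```

jog_arm:
  deltas: [0,0,0,0.02,0,0,255,0,0,0,0.02,0,0,255,0,0,0,0.02,0,0,255,0,0,0,0,0,0,255]

```text
time_s: 14.05
position: [0.6512, 0.0367, 0.1252]
tool_rot: [-3.142, 0.0, -3.002]
wrist_force: [-1.2, 0.1, -0.4]
width: 0.002
gripper_force: 0.0
```

jog_arm:
  deltas: [0,0,0,0.02,0,0,255,0,0,0,0.015,0,0,255,0,0,0,0.01,0,0,255,0,0,0,0,0,0,255]

```text
time_s: 14.55
position: [0.6388, 0.035, 0.1254]
tool_rot: [-3.141, 0.003, -3.002]
wrist_force: [7.9, 0.2, -1.1]
width: 0.004
gripper_force: 3.6
```

jog_arm:
  deltas: [0,0,0,0.007,0,0,255,0,0,0,0,0,0,255]

```text
time_s: 14.8
position: [0.6362, 0.034, 0.1258]
tool_rot: [-3.14, 0.001, -3.002]
wrist_force: [-0.8, -3.7, 7.2]
width: 0.005
gripper_force: 3.9
```

jog_arm:
  deltas: [0,0,0,0.007,0,0,255,0,0,0,0,0,0,255]

```text
time_s: 15.05
position: [0.6346, 0.0337, 0.126]
tool_rot: [-3.14, 0.002, -3.002]
wrist_force: [2.8, -3.8, 4.6]
width: 0.007
gripper_force: 3.4
```

jog_arm:
  deltas: [0,0,0,0.008,0,0,255,0,0,0,0,0,0,255]

```text
time_s: 15.3
position: [0.6324, 0.0333, 0.1261]
tool_rot: [-3.14, 0.003, -3.002]
wrist_force: [3.4, -4.1, 4.8]
width: 0.003
gripper_force: 3.6
```

```bash
python3 - <<'E'
from h import *
s=get_state(); print(s['position'],s['wrist_force'])
w=get_image('wrist'); save(w,'w5.png')
for d in (0,15,20,25):
  print(d,[np.round(w2pix(w,cw(p))) for p in ([62-d,12.4,122.5],[78-d,26.4,122.5])])
for t in ('bolt_thumb','flush_bolt'): print(t,[(np.round(d['box']),round(d['score'],2)) for d in look_for(t,w)[:3]])
b=w['pixels'][120:400,180:500]
cv2.imwrite('pics/c5.png',cv2.resize(b,(640,560),interpolation=cv2.INTER_CUBIC)[:,:,::-1])
E
```

```text
[0.63235223 0.03327694 0.12605728] [ 3.42306989 -4.06471626  4.76093021]
0 [array([332., 296.]), array([355., 321.])]
15 [array([332., 271.]), array([356., 297.])]
20 [array([332., 263.]), array([356., 289.])]
25 [array([332., 254.]), array([357., 281.])]
bolt_thumb [(array([331., 255.,  26.,  45.]), 0.58)]
flush_bolt [(array([334., 253.,  24.,  44.]), 0.92)]
```

View pics/c5.png

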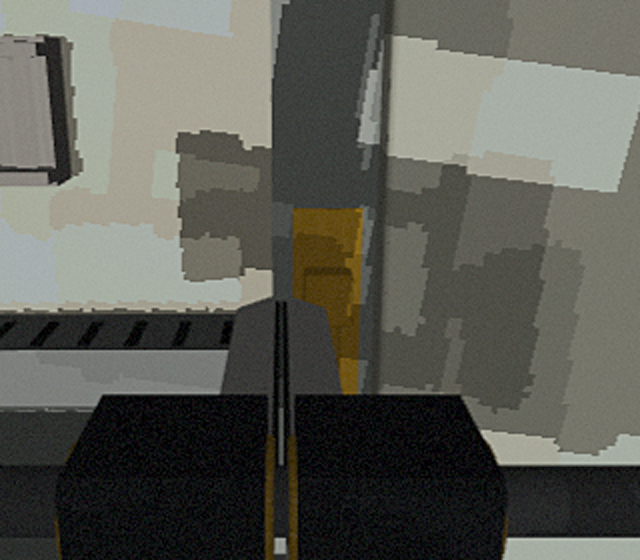

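The thumb's leading edge is at full-picture y≈255, which puts the bolt about 22–24 mm back. The upward force suggests the finger is riding on the thumb, so I'll re-seat it lower and push again.

jog_arm:
  deltas: [0,0,0,-0.02,0,0,255,0,0,0,-0.02,0,0,255,0,0,0,-0.015,0,0.005,255,0,0,0,0,0,0.008,255,0,0,0,0,0,0,255]

```text
time_s: 16.08
position: [0.6498, 0.0357, 0.125]
tool_rot: [-3.14, 0.007, -3.002]
wrist_force: [-1.0, -3.3, 24.0]
width: 0.004
gripper_force: 9.8
```

jog_arm:
  deltas: [0,0,0,0.01,0,0,255,0,0,0,0.01,0,0,255,0,0,0,0.01,0,0,255,0,0,0,0,0,0,255]

```text
time_s: 16.58
position: [0.6409, 0.0344, 0.1251]
tool_rot: [-3.14, 0.007, -3.002]
wrist_force: [0.9, -2.7, 23.1]
width: 0.006
gripper_force: 9.7
```

jog_arm:
  deltas: [0,0,0,0,-0.008,-0.008,255,0,0,0,0,0,0,255]

```text
time_s: 16.82
position: [0.6397, 0.0324, 0.1243]
tool_rot: [-3.141, 0.002, -3.002]
wrist_force: [0.7, -1.6, 8.9]
width: 0.008
gripper_force: 3.8
```

jog_arm:
  deltas: [0,0,0,0,0,0.005,255,0,0,0,0,0,0,255]

```text
time_s: 17.08
position: [0.6401, 0.0325, 0.1238]
tool_rot: [-3.141, 0.003, -3.002]
wrist_force: [-0.6, -1.2, 16.3]
width: 0.007
gripper_force: 6.3
```

jog_arm:
  deltas: [0,0,0,0,0,-0.004,255,0,0,0,0.01,0,0,255,0,0,0,0.01,0,0,255,0,0,0,0.006,0,0,255,0,0,0,0,0,0,255]

```text
time_s: 17.7
position: [0.6322, 0.0314, 0.1242]
tool_rot: [-3.141, 0.002, -3.002]
wrist_force: [1.3, -1.2, 8.9]
width: 0.006
gripper_force: 4.2
```

jog_arm:
  deltas: [0,0,0,0.007,0,0,255,0,0,0,0,0,0,255]

```text
time_s: 17.95
position: [0.6304, 0.0309, 0.124]
tool_rot: [-3.14, 0.003, -3.002]
wrist_force: [5.1, -3.4, 7.6]
width: 0.004
gripper_force: 3.9
```

```bash
cat > bolt.py <<'E'
from h import *
s=get_state(); print(s['position'],s['wrist_force'], 'cab',(R.from_euler('z',-.14).apply(s['position']-np.r_[CAB[:2],0])*1e3).round(1))
w=get_image('wrist')
for d in (0,20,25): print(d,[np.round(w2pix(w,cw(p))) for p in ([62-d,12.4,122.5],[78-d,26.4,122.5])])
for t in ('bolt_thumb','flush_bolt'): print(t,[(np.round(d['box']),round(d['score'],2)) for d in look_for(t,w)[:3]])
np.save('w.npy',w['pixels'])
E
python3 bolt.py
```

```text
[0.6304419  0.03086952 0.12403547] [ 5.08538998 -3.37307464  7.55129505] cab [ 54.3   2.3 124. ]
0 [array([336., 301.]), array([359., 326.])]
20 [array([336., 268.]), array([360., 294.])]
25 [array([336., 259.]), array([361., 286.])]
bolt_thumb [(array([336., 260.,  25.,  58.]), 0.6)]
flush_bolt [(array([335., 257.,  27.,  62.]), 0.69)]
```

The finger is slipping past the thumb's -y side. I'll lift and centre the closed fingers over the rod, then feel for its top.

jog_arm:
  deltas: [0,0,0,0,0,-0.05,255,0,0,0,-0.042,0.025,0,255,0,0,0,-0.042,0.027,0,255,0,0,0,0,0,0.03,255,0,0,0,0,0,0,255]

```text
time_s: 18.73
position: [0.6525, 0.0506, 0.1296]
tool_rot: [3.141, 0.002, -3.001]
wrist_force: [2.3, 1.7, 4.4]
width: 0.006
gripper_force: 1.9
```

```bash
python3 bolt.py
```

```text
[0.65254441 0.05063943 0.12961445] [2.26729498 1.72896429 4.41929351] cab [ 78.9  18.8 129.6]
0 [array([307., 257.]), array([331., 283.])]
20 [array([307., 222.]), array([331., 250.])]
25 [array([306., 214.]), array([332., 242.])]
bolt_thumb [(array([303., 216.,  29.,  57.]), 0.81)]
flush_bolt [(array([306., 213.,  26., 141.]), 0.78), (array([287.,   1., 351., 350.]), 0.74)]
```

jog_arm:
  deltas: [0,0,0,0,0,0.006,255,0,0,0,0.01,0,0,255,0,0,0,0.012,0,0,255,0,0,0,0.012,0,0,255,0,0,0,0.012,0,0,255,0,0,0,0,0,0,255]

```text
time_s: 19.62
position: [0.6399, 0.0481, 0.1293]
tool_rot: [-3.141, 0.005, -3.002]
wrist_force: [5.1, 1.4, 12.0]
width: 0.003
gripper_force: 6.2
```

```bash
python3 bolt.py
```

```text
[0.63986331 0.04811837 0.12928854] [ 5.09690353  1.4492655  12.02360542] cab [ 66.   18.1 129.3]
0 [array([308., 278.]), array([332., 303.])]
20 [array([308., 245.]), array([333., 272.])]
25 [array([308., 236.]), array([333., 263.])]
bolt_thumb [(array([305., 237.,  28.,  37.]), 0.9), (array([  0.,   2., 638., 413.]), 0.69)]
flush_bolt [(array([308., 233.,  25., 118.]), 0.84)]
```

jog_arm:
  deltas: [0,0,0,0.012,0,0,255,0,0,0,0.012,0,0,255,0,0,0,0.012,0,0,255,0,0,0,0,0,0,255]

```text
time_s: 20.27
position: [0.6299, 0.0467, 0.1303]
tool_rot: [-3.141, 0.008, -3.002]
wrist_force: [7.2, 0.7, 17.5]
width: 0.005
gripper_force: 8.8
```

```bash
python3 bolt.py
```

```text
[0.62992452 0.04665003 0.13033222] [ 7.19740225  0.74463585 17.51125592] cab [ 56.   18.  130.3]
0 [array([309., 293.]), array([332., 318.])]
20 [array([308., 261.]), array([332., 287.])]
25 [array([308., 253.]), array([333., 279.])]
bolt_thumb [(array([306., 254.,  23.,  96.]), 0.63)]
flush_bolt [(array([307., 250.,  27., 104.]), 0.69)]
```

The bolt stays put under a 7 N drag, far above its 2 N friction, so it is at its stop. Next is the passive leaf, hooked from below.

```bash
cat >> h.py <<'E'
def hook(th,gap=0,up=0,a0=30):
    a=np.radians(a0)*(1-th/(np.pi/2))
    c=np.array([0,185-184*np.cos(th)-10*np.sin(th),118+184*np.sin(th)-10*np.cos(th)])
    z=np.array([0,np.sin(a),-np.cos(a)]); n=np.array([0,np.cos(a),np.sin(a)])
    return cw(c+(7-up)*z-(8+gap)*n), R.from_rotvec(a*ax)*down(.14+np.pi/2)
E
python3 - <<'E'
from fit import *
s=get_state(); q=s['qpos']; p0=s['position']; r0=R.from_euler('xyz',s['tool_rot'])
A=p0+[0,0,.12]; B=hook(0,30,120); 
for n,(p,r) in [('A',(A,r0)),('B',B),('C',hook(0,30,0)),('D',hook(0,3))]+[('%.2f'%t,hook(t)) for t in (.4,.8,1.2,1.5,1.74)]:
    q,e,a=ik(p,r,q); print(n,np.round(p,3),np.round(q,2),round(e,2),round(a,3))
plan([(A,r0,255,4),(*B,255,10),(*hook(0,30,0),255,6),(*hook(0,3),255,4)])
ths=np.linspace(0,1.74,30)[1:]
plan([(*hook(t,-1),255,1) for t in ths],start=hook(0,3))
E
```

```text
A [0.63  0.047 0.25 ] [ 0.02  0.46  1.22  0.    1.46 -1.69] 0.0 0.0
B [ 0.589 -0.067  0.187] [-0.37  0.55  1.32  0.45  1.55 -0.58] 0.0 0.0
C [ 0.581 -0.007  0.083] [-0.28  0.62  1.47  0.49  1.32 -0.61] 0.0 0.0
D [0.578 0.016 0.096] [-0.25  0.58  1.49  0.5   1.32 -0.58] 0.0 0.0
0.40 [0.576 0.028 0.171] [-0.18  0.45  1.46  0.38  1.37 -0.42] 0.0 0.0
0.80 [0.571 0.064 0.234] [-0.07  0.36  1.41  0.25  1.43 -0.25] 0.0 0.0
1.20 [0.563 0.122 0.278] [ 0.09  0.32  1.35  0.12  1.48 -0.06] 0.0 0.0
1.50 [0.555 0.174 0.294] [0.23 0.33 1.3  0.02 1.51 0.09] 0.0 0.0
1.74 [0.549 0.217 0.295] [ 0.34  0.36  1.26 -0.06  1.53  0.2 ] 0.0 0.0
0,0,0,-0.001,0,-0.1,255,0,0,0,-0.001,0,-0.1,255,0,0,0,0,0,-0.1,255,0,0,0,-0.001,0,-0.1,255,-0.081,0.083,0.307,0.019,-0.035,0.021,255,-0.081,0.084,0.306,0.012,-0.039,0.02,255,-0.081,0.083,0.307,0.005,-0.041,0.019,255,-0.081,0.084,0.306,-0.002,-0.042,0.017,255 

-0.081,0.083,0.307,-0.008,-0.042,0.016,255,-0.081,0.084,0.307,-0.016,-0.04,0.013,255,-0.081,0.083,0.306,-0.023,-0.038,0.011,255,-0.081,0.084,0.307,-0.028,-0.034,0.008,255,-0.081,0.083,0.306,-0.033,-0.03,0.006,255
[... 384 characters left out ...]
029,255,0,-0.04,0,0.023,0,-0.029,255,0,-0.04,0,0.024,0,-0.028,255,0,-0.04,0,0.026,0,-0.026,255 

0,-0.04,0,0.026,0,-0.026,255,0,-0.04,0,0.028,0,-0.024,255,0,-0.04,0,0.028,0,-0.024,255,0,-0.04,0,0.029,0,-0.022,255,0,-0.04,0,0.03,0,-0.021,255,0,-0.04,0,0.031,0,-0.02,255,0,-0.04,0,0.032,0,-0.018,255,0,-0.04,0,0.032,0,-0.018,255 

0,-0.04,0,0.033,0,-0.016,255,0,-0.04,0,0.034,0,-0.014,255,0,-0.04,0,0.034,0,-0.013,255,0,-0.04,0,0.035,0,-0.012,255,0,-0.04,0,0.035,0,-0.01,255,0,-0.04,0,0.035,0,-0.009,255,0,-0.04,0,0.036,0,-0.008,255,0,-0.04,0,0.036,0,-0.006,255 

0,-0.04,0,0.036,0,-0.004,255,0,-0.04,0,0.036,0,-0.003,255,0,-0.04,0,0.037,0,-0.002,255,0,-0.04,0,0.036,0,0,255,0,-0.04,0,0.036,0,0.001,255
```

```bash
python3 - <<'E'
from fit import *
s=get_state(); q=s['qpos']; p0=s['position']; r0=R.from_euler('xyz',s['tool_rot'])
H=lambda t,g=0,u=0: hook(t,g,u,25)
A=p0+[0,0,.12]; B=H(0,12,110)
print(B[0],H(0,2)[0])
plan([(A,r0,255,3),(*B,255,10),(*H(0,12),255,5)])
plan([(*H(0,2),255,2)],start=H(0,12))
ths=np.linspace(0,1.74,30)[1:]
plan([(*H(t,-3),255,1) for t in ths],start=H(0,2))
E
```

```text
[ 0.5854641  -0.03906238  0.19289734] [0.57771233 0.01594519 0.09742966]
0,0,0,-0.001,0,-0.133,255,0,0,0,-0.001,0,-0.134,255,0,0,0,-0.001,0,-0.133,255,-0.067,0.07,0.309,0.019,-0.026,0.019,255,-0.068,0.07,0.309,0.014,-0.03,0.019,255,-0.067,0.069,0.309,0.008,-0.031,0.018,255,-0.068,0.07,0.309,0.003,-0.033,0.017,255,-0.067,0.07,0.309,-0.003,-0.034,0.016,255 

-0.067,0.07,0.309,-0.009,-0.034,0.014,255,-0.068,0.07,0.309,-0.014,-0.032,0.013,255,-0.067,0.069,0.309,-0.019,-0.03,0.012,255,-0.067,0.07,0.309,-0.025,-0.026,0.01,255,-0.068,0.07,0.309,-0.028,-0.023,0.008,255,0,0,0,0,0,0.073,255,0,0,0,0,0,0.074,255,0,0,0,0,0,0.073,255 

0,0,0,0,0,0.073,255,0,0,0,0,-0.001,0.073,255 

0,0,0,0.017,0,0,255,0,0,0,0.016,0,0,255 

0,-0.033,0,0.031,0,-0.034,255,0,-0.034,0,0.016,0,-0.033,255,0,-0.033,0,0.017,0,-0.033,255,0,-0.033,0,0.019,0,-0.032,255,0,-0.034,0,0.02,0,-0.031,255,0,-0.033,0,0.021,0,-0.03,255,0,-0.033,0,0.023,0,-0.029,255,0,-0.034,0,0.023,0,-0.028,255 

0,-0.033,0,0.025,0,-0.027,255,0,-0.033,0,0.026,0,-0.026,255,0,-0.034,0,0.028,0,-0.025,255,0,-0.033,0,0.028,0,-0.023,255,0,-0.033,0,0.029,0,-0.023,255,0,-0.034,0,0.03,0,-0.021,255,0,-0.033,0,0.031,0,-0.019,255,0,-0.033,0,0.032,0,-0.018,255 

0,-0.034,0,0.032,0,-0.017,255,0,-0.033,0,0.034,0,-0.016,255,0,-0.033,0,0.033,0,-0.013,255,0,-0.034,0,0.035,0,-0.013,255,0,-0.033,0,0.035,0,-0.011,255,0,-0.033,0,0.035,0,-0.009,255,0,-0.034,0,0.036,0,-0.008,255,0,-0.033,0,0.036,0,-0.006,255 

0,-0.033,0,0.036,0,-0.005,255,0,-0.034,0,0.036,0,-0.003,255,0,-0.033,0,0.037,0,-0.001,255,0,-0.033,0,0.036,0,0,255,0,-0.034,0,0.037,0,0.002,255
```

jog_arm:
  deltas: [0,0,0,-0.001,0,-0.133,255,0,0,0,-0.001,0,-0.134,255,0,0,0,-0.001,0,-0.133,255,-0.067,0.07,0.309,0.019,-0.026,0.019,255,-0.068,0.07,0.309,0.014,-0.03,0.019,255,-0.067,0.069,0.309,0.008,-0.031,0.018,255,-0.068,0.07,0.309,0.003,-0.033,0.017,255,-0.067,0.07,0.309,-0.003,-0.034,0.016,255]

```text
time_s: 21.42
position: [0.6057, 0.0037, 0.2178]
tool_rot: [3.053, -0.222, 2.51]
wrist_force: [0.7, -0.3, -0.2]
width: 0.007
gripper_force: 0.0
```

jog_arm:
  deltas: [-0.067,0.07,0.309,-0.009,-0.034,0.014,255,-0.068,0.07,0.309,-0.014,-0.032,0.013,255,-0.067,0.069,0.309,-0.019,-0.03,0.012,255,-0.067,0.07,0.309,-0.025,-0.026,0.01,255,-0.068,0.07,0.309,-0.028,-0.023,0.008,255,0,0,0,0,0,0,255]

```text
time_s: 22.18
position: [0.5832, -0.0397, 0.1893]
tool_rot: [-3.131, -0.438, 1.705]
wrist_force: [0.1, 0.2, 0.3]
width: 0.001
gripper_force: 0.0
```

```bash
python3 - <<'E'
from fit import *
s=get_state(); print(s['position'],s['tool_rot'],s['wrist_force'])
H=lambda t,g=0,u=0: hook(t,g,u,25)
plan([(*H(0,12),255,6),(*H(0,2),255,2)])
E
```

```text
[ 0.58318649 -0.03965335  0.18925765] [-3.13122463 -0.43783594  1.70542804] [0.06712048 0.22501388 0.30979327]
-0.003,-0.001,-0.002,0.001,0.002,0.059,255,-0.002,0,-0.001,0.001,0.001,0.06,255,-0.003,-0.001,-0.002,0.001,0.002,0.059,255,-0.003,0,-0.001,0.001,0.002,0.059,255,-0.002,-0.001,-0.002,0.001,0.001,0.06,255,-0.003,0,-0.002,0.001,0.001,0.059,255,0,0,0,0.017,0,0,255,0,0,0,0.016,0,0,255
```

jog_arm:
  deltas: [-0.003,-0.001,-0.002,0.001,0.002,0.059,255,-0.002,0,-0.001,0.001,0.001,0.06,255,-0.003,-0.001,-0.002,0.001,0.002,0.059,255,-0.003,0,-0.001,0.001,0.002,0.059,255,-0.002,-0.001,-0.002,0.001,0.001,0.06,255,-0.003,0,-0.002,0.001,0.001,0.059,255,0,0,0,0.017,0,0,255,0,0,0,0.016,0,0,255]

```text
time_s: 23.18
position: [0.579, 0.017, 0.099]
tool_rot: [3.138, -0.435, 1.713]
wrist_force: [0.5, -2.2, -2.2]
width: 0.007
gripper_force: 2.1
```

jog_arm:
  deltas: [0,-0.033,0,0.031,0,-0.034,255,0,-0.034,0,0.016,0,-0.033,255,0,-0.033,0,0.017,0,-0.033,255,0,-0.033,0,0.019,0,-0.032,255]

```text
time_s: 23.68
position: [0.5786, 0.0204, 0.1461]
tool_rot: [3.137, -0.363, 1.711]
wrist_force: [1.1, -20.6, 1.3]
width: 0.002
gripper_force: 9.3
```

jog_arm:
  deltas: [0,0,0,-0.012,0,0,255,0,0,0,0,0,0,255]

```text
time_s: 23.92
position: [0.5788, 0.0194, 0.1441]
tool_rot: [3.137, -0.367, 1.712]
wrist_force: [4.2, -8.1, -0.5]
width: -0.001
gripper_force: 4.1
```

```bash
python3 - <<'E'
from fit import *
s=get_state(); print(s['position'],s['tool_rot'],s['wrist_force'])
print(hook(.24,0,0,25)[0])
w=get_image('scene'); print([(np.round(d['box']),round(d['score'],2)) for d in look_for('passive_leaf',w)[:2]])
cv2.imwrite('pics/s6.png',cv2.resize(w['pixels'][130:370,180:460],(700,600))[:,:,::-1])
E
```

```text
[0.57876762 0.01938757 0.1440537 ] [ 3.13720011 -0.36725418  1.71234298] [ 4.24744723 -8.14398136 -0.50921912]
[0.57714424 0.01997644 0.14260634]
[(array([298., 212.,  99., 106.]), 0.94), (array([145., 201.,  46.,  58.]), 0.31)]
```

View pics/s6.png

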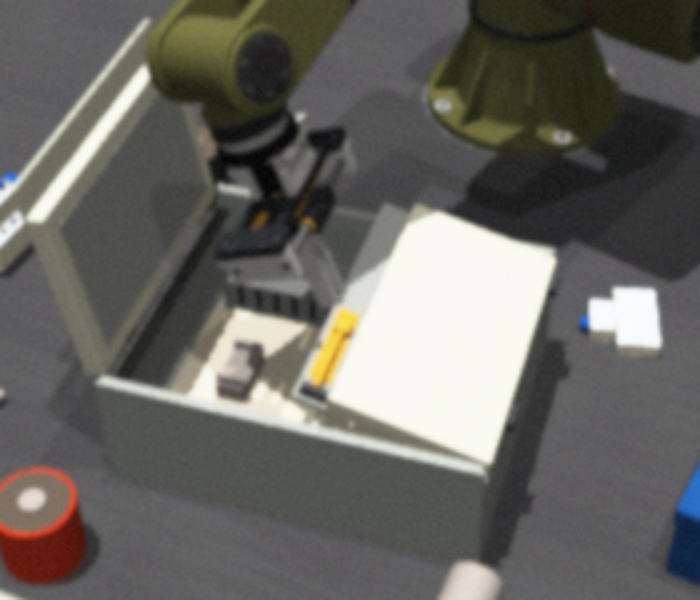

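The picture shows the passive leaf lifting on the finger, with the bolt clear of the rim. I'll continue along the arc.

jog_arm:
  deltas: [0,-0.034,0,0.02,0,-0.031,255,0,-0.033,0,0.021,0,-0.03,255,0,-0.033,0,0.023,0,-0.029,255,0,-0.034,0,0.023,0,-0.028,255]

```text
time_s: 24.52
position: [0.5769, 0.032, 0.1865]
tool_rot: [3.137, -0.3, 1.712]
wrist_force: [4.0, -6.6, 0.4]
width: 0.002
gripper_force: 3.3
```

jog_arm:
  deltas: [0,-0.033,0,0.025,0,-0.027,255,0,-0.033,0,0.026,0,-0.026,255,0,-0.034,0,0.028,0,-0.025,255,0,-0.033,0,0.028,0,-0.023,255]

```text
time_s: 25.02
position: [0.5737, 0.0544, 0.2248]
tool_rot: [3.137, -0.233, 1.712]
wrist_force: [3.4, -6.9, 2.5]
width: 0.004
gripper_force: 3.4
```

jog_arm:
  deltas: [0,-0.033,0,0.029,0,-0.023,255,0,-0.034,0,0.03,0,-0.021,255,0,-0.033,0,0.031,0,-0.019,255,0,-0.033,0,0.032,0,-0.018,255,0,-0.034,0,0.032,0,-0.017,255,0,-0.033,0,0.034,0,-0.016,255,0,-0.033,0,0.033,0,-0.013,255,0,-0.034,0,0.035,0,-0.013,255]

```text
time_s: 26.02
position: [0.5632, 0.1231, 0.2782]
tool_rot: [3.14, -0.101, 1.712]
wrist_force: [1.3, -1.2, 0.3]
width: 0.007
gripper_force: 0.8
```

jog_arm:
  deltas: [0,-0.033,0,0.035,0,-0.011,255,0,-0.033,0,0.035,0,-0.009,255,0,-0.034,0,0.036,0,-0.008,255,0,-0.033,0,0.036,0,-0.006,255,0,-0.033,0,0.036,0,-0.005,255,0,-0.034,0,0.036,0,-0.003,255,0,-0.033,0,0.037,0,-0.001,255]

```text
time_s: 26.9
position: [0.5528, 0.1966, 0.2948]
tool_rot: [3.139, 0.015, 1.712]
wrist_force: [-0.2, -0.2, 0.1]
width: 0.007
gripper_force: 0.1
```

jog_arm:
  deltas: [0,-0.033,0,0.036,0,0,255,0,-0.034,0,0.037,0,0.002,255,0,0,0,0,0,0,255]

```text
time_s: 27.28
position: [0.55, 0.2166, 0.2938]
tool_rot: [3.14, 0.052, 1.711]
wrist_force: [0.7, -11.6, 2.8]
width: 0.002
gripper_force: 5.6
```

```bash
python3 - <<'E'
from fit import *
s=get_state(); print(s['position'],s['tool_rot'],s['wrist_force'],hook(1.74,0,0,25)[0], hook(1.74,-3,0,25)[0])
E
```

```text
[0.55002481 0.21660609 0.29375001] [3.13967538 0.05238078 1.71107721] [  0.67259185 -11.64053838   2.79959485] [0.54939727 0.21687253 0.2944399 ] [0.5489791  0.2198399  0.29429895]
```

The passive leaf is on its stop. Next, the rail.

```bash
python3 - <<'E'
from fit import *
s=get_state(); q=s['qpos']; r0=R.from_euler('xyz',s['tool_rot'])
S=[([.56,.15,.30],r0,255,2),([.57,.02,.42],down(1.71),255,4),([.53,-.443,.42],down(0),0,12),([.529,-.443,.2],down(0),0,6)]
for p,r,_,_ in S:
    q,e,a=ik(np.array(p),r,q); print(np.round(q,2),round(e,2),round(a,3))
plan(S)
E
```

```text
[ 0.22  0.32  1.29 -0.05  1.53  0.08] 0.0 0.0
[-0.03  0.29  1.06  0.    1.79 -0.17] 0.0 0.0
[-0.75  0.65  0.54  0.    1.94  0.82] 0.0 0.0
[-0.75  0.63  1.07  0.    1.44  0.82] 0.0 0.0
0,0,0,-0.113,0.001,-0.005,255,0,0,0,-0.112,0.001,-0.004,255,0.001,0.026,0.001,-0.114,-0.007,-0.094,255,0.001,0.026,0,-0.112,-0.006,-0.096,255,0.001,0.027,0.001,-0.111,-0.007,-0.097,255,0.001,0.026,0,-0.11,-0.007,-0.099,255,0,0,0.285,-0.126,-0.029,0,0,0,0,0.285,-0.128,-0.011,0,0 

0,0,0.285,-0.129,0.008,0,0,0,0,0.285,-0.127,0.026,0,0,0,0,0.285,-0.121,0.044,0,0,0,0,0.285,-0.114,0.06,0,0,0,0,0.285,-0.105,0.076,0,0,0,0,0.285,-0.092,0.09,0,0,0,0,0.285,-0.079,0.102,0,0,0,0,0.285,-0.063,0.113,0,0 

0,0,0.285,-0.047,0.12,0,0,0,0,0.285,-0.029,0.126,0,0,0,0,0,-0.001,0,0.122,0,0,0,0,0,0,0.123,0,0,0,0,-0.001,0,0.122,0,0,0,0,-0.001,0,0.122,0,0,0,0,0,0,0.122,0,0,0,0,-0.001,0,0.123,0
```

jog_arm:
  deltas: [0,0,0,-0.113,0.001,-0.005,255,0,0,0,-0.112,0.001,-0.004,255,0.001,0.026,0.001,-0.114,-0.007,-0.094,255,0.001,0.026,0,-0.112,-0.006,-0.096,255,0.001,0.027,0.001,-0.111,-0.007,-0.097,255,0.001,0.026,0,-0.11,-0.007,-0.099,255,0,0,0.285,-0.126,-0.029,0,0,0,0,0.285,-0.128,-0.011,0,0]

```text
time_s: 28.28
position: [0.5633, -0.0576, 0.4188]
tool_rot: [-3.14, -0.004, 1.421]
wrist_force: [0.0, 0.3, 0.3]
width: 0.187
gripper_force: 0.0
```

jog_arm:
  deltas: [0,0,0.285,-0.129,0.008,0,0,0,0,0.285,-0.127,0.026,0,0,0,0,0.285,-0.121,0.044,0,0,0,0,0.285,-0.114,0.06,0,0,0,0,0.285,-0.105,0.076,0,0,0,0,0.285,-0.092,0.09,0,0,0,0,0.285,-0.079,0.102,0,0,0,0,0.285,-0.063,0.113,0,0]

```text
time_s: 29.28
position: [0.5372, -0.3665, 0.4172]
tool_rot: [-3.137, -0.0, 0.281]
wrist_force: [-0.4, 0.5, 0.5]
width: 0.993
gripper_force: 0.0
```

jog_arm:
  deltas: [0,0,0.285,-0.047,0.12,0,0,0,0,0.285,-0.029,0.126,0,0,0,0,0,-0.001,0,0.122,0,0,0,0,0,0,0.123,0,0,0,0,-0.001,0,0.122,0,0,0,0,-0.001,0,0.122,0,0,0,0,0,0,0.122,0,0,0,0,-0.001,0,0.123,0]

```text
time_s: 30.28
position: [0.5294, -0.4413, 0.1954]
tool_rot: [-3.137, 0.001, 0.001]
wrist_force: [-0.0, -0.7, -0.6]
width: 1.0
gripper_force: 0.0
```

```bash
python3 - <<'E'
from h import *
s=get_state(); print(s['position'],s['tool_rot'],s['wrist_force'],s['width'],s['time_s'])
w=get_image('wrist'); save(w,'w7.png')
rp=lambda p: np.round(w2pix(w,Tz(.5298,-.443,0,np.array(p)/1e3)[0]))
for p in ([36,-22.5,70.5],[36,22.5,70.5],[-36,-22.5,70.5],[-36,22.5,70.5],[130,0,7.5],[-130,0,7.5],[0,17.5,7.5],[-130,17.5,7.5],[-130,-17.5,7.5]): print(p,rp(p))
print([(np.round(d['box']),round(d['score'],2)) for d in look_for('rail',w)[:2]])
t=get_image('top'); cv2.imwrite('pics/c7.png',np.hstack([cv2.resize(w['pixels'],(480,360)),cv2.resize(t['pixels'][110:300,180:350],(322,360))])[:,:,::-1])
E
```

```text
[ 0.52943117 -0.44129134  0.19539828] [-3.13707258e+00  1.08340854e-03  8.96704758e-04] [-0.00338744 -0.65331333 -0.57155976] 1.0001327250447525 30.275
[36, -22.5, 70.5] [349. 193.]
[36, 22.5, 70.5] [299. 193.]
[-36, -22.5, 70.5] [347. 269.]
[-36, 22.5, 70.5] [300. 269.]
[130, 0, 7.5] [324.  92.]
[-130, 0, 7.5] [323. 324.]
[0, 17.5, 7.5] [308. 219.]
[-130, 17.5, 7.5] [309. 324.]
[-130, -17.5, 7.5] [337. 324.]
[(array([277.,  91.,  89., 234.]), 0.9)]
```

View pics/c7.png

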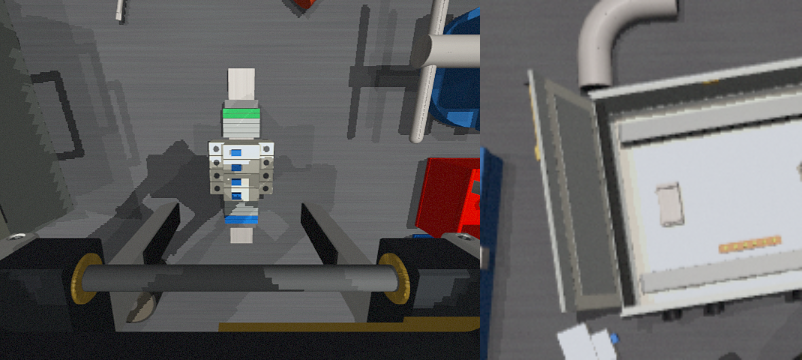

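The left panel shows the rail lined up as predicted, box (277,91)–(366,325). The right panel shows the passive leaf standing open on its stop.

```bash
python3 - <<'E'
from h import *
plan([([.5298,-.4435,.056],down(0),0,6),([.5298,-.4435,.056],down(0),255,2)])
E
```

```text
-0.002,0.001,0,0.001,0.002,0.077,0,-0.003,0.001,0.001,0,0.002,0.078,0,-0.002,0.001,0,0.001,0.001,0.077,0,-0.002,0.001,0,0.001,0.002,0.078,0,-0.002,0.001,0.001,0,0.001,0.077,0,-0.003,0.002,0,0.001,0.002,0.078,0,0,0,0,0,0,0,255,0,0,0,0,0,0,255
```

jog_arm:
  deltas: [-0.002,0.001,0,0.001,0.002,0.077,0,-0.003,0.001,0.001,0,0.002,0.078,0,-0.002,0.001,0,0.001,0.001,0.077,0,-0.002,0.001,0,0.001,0.002,0.078,0,-0.002,0.001,0.001,0,0.001,0.077,0,-0.003,0.002,0,0.001,0.002,0.078,0,0,0,0,0,0,0,255,0,0,0,0,0,0,255]
  squeeze: 40

```text
time_s: 31.42
position: [0.5313, -0.4451, 0.0596]
tool_rot: [3.137, -0.005, -0.0]
wrist_force: [0.8, -0.4, -0.2]
width: 0.822
gripper_force: 0.0
```

jog_arm:
  deltas: [0,0,0,0,0,0,255,0,0,0,0,0,0,255,0,0,0,0,0,0,255,0,0,0,0,0,0,255,0,0,0,0,0,0,255]

```text
time_s: 32.05
position: [0.5306, -0.4442, 0.0576]
tool_rot: [3.14, -0.003, -0.0]
wrist_force: [-1.9, 4.3, 5.7]
width: 0.477
gripper_force: 39.9
```

The rail is gripped at 45 mm. Before carrying it, I'll check the cabinet centre from edge profiles in the top picture, and work out the carry.

```bash
python3 - <<'E'
from fit import *
im=get_image('top'); g=cv2.cvtColor(im['pixels'],cv2.COLOR_RGB2GRAY).astype(np.float32)
def smp(P):
    uv=np.array([w2pix(im,cw(p)) for p in P],np.float32); return cv2.remap(g,uv[:,0:1],uv[:,1:2],cv2.INTER_LINEAR).ravel()
o=np.arange(-10,10.1,1)
for name,x0 in(('x+150',150),('x-150',-150)):
    pr=np.mean([smp([[x0+d,y,128] for d in o]) for y in np.linspace(-150,150,31)],0); print(name,pr.round().astype(int))
for sx in (145,-145):
  for y0 in (180,-180):
    pr=np.mean([smp([[sx+e,y0+d,128] for d in o]) for e in (-2,0,2)],0); print(sx,y0,pr.round().astype(int))
s=get_state(); q=s['qpos']; p0=s['position']; r0=R.from_euler('xyz',s['tool_rot'])
c=cw([0,1,0])
A=p0+[0,0,.375]; r1=down(1.71); B=np.r_[c[:2],A[2]]
S=[(A,r0,255,9),(B,r1,255,15)]
for p,r,_,_ in S+[(np.r_[c[:2],.09],r1,0,0)]:
    q,e,a=ik(np.array(p),r,q); print(np.round(p,3),np.round(q,2),round(e,2),round(a,3))
plan(S)
E
```

```text
x+150 [ 84 117 153 178 190 196 198 199 200 198 190 173 151 129 112 100  95  94
  94  95  95]
x-150 [ 65  65  65  64  63  60  55  49  44  48  71 113 157 186 199 204 206 206
 206 206 206]
145 180 [193 193 193 193 193 192 184 165 146 125 106  92  87  86  89  93  96  98
  99 102 104]
145 -180 [ 93  93  94  94  94  94  95  94  94  94  95  98 103 114 146 175 185 185
 184 183 182]
-145 180 [195 195 197 198 200 197 194 175 153 137 123 105  90  85  80  80  79  80
  81  83  83]
-145 -180 [ 85  84  84  85  84  83  84  84  88  97 109 130 155 179 192 200 199 198
 198 198 198]
[ 0.531 -0.444  0.433] [-0.75  0.67  0.49  0.    1.98  0.82] 0.0 0.0
[0.577 0.022 0.433] [-0.03  0.32  1.    0.    1.82 -0.16] 0.0 0.0
[0.577 0.022 0.09 ] [-0.03  0.49  1.57 -0.    1.09 -0.16] 0.0 0.0
0,0,0,0,0,-0.139,255,0,0,0,0.001,0.001,-0.139,255,0,0,0,0,0,-0.139,255,0,0,0,0.001,0,-0.139,255,0,0,0,0,0,-0.138,255,0,0,0,0.001,0.001,-0.139,255,0,0,0,0,0,-0.139,255,0,0,0,0.001,0,-0.139,255 

0,0,0,0,0.001,-0.139,255,0.001,0,-0.228,0.01,-0.104,0,255,0,0,-0.228,0.022,-0.101,0,255,0.001,0,-0.228,0.034,-0.099,0,255,0,0,-0.228,0.044,-0.094,-0.001,255,0.001,0,-0.228,0.055,-0.089,0,255,0.001,-0.001,-0.228,0.065,-0.081,0,255,0,0,-0.228,0.073,-0.074,0,255 

0.001,0,-0.228,0.081,-0.065,0,255,0,0,-0.228,0.089,-0.056,0,255,0.001,0,-0.228,0.094,-0.045,0,255,0,0,-0.228,0.098,-0.034,0,255,0.001,0,-0.228,0.102,-0.022,0,255,0,0,-0.228,0.103,-0.011,0,255,0.001,0,-0.228,0.104,0.001,0,255,0.001,0,-0.228,0.104,0.013,0,255
```

jog_arm:
  deltas: [0,0,0,0,0,-0.06,255,0,0,0,0.001,0.001,-0.139,255,0,0,0,0,0,-0.139,255,0,0,0,0.001,0,-0.139,255,0,0,0,0,0,-0.138,255,0,0,0,0.001,0.001,-0.139,255,0,0,0,0,0,-0.139,255,0,0,0,0.001,0,-0.139,255]

```text
time_s: 33.1
position: [0.5302, -0.4443, 0.3687]
tool_rot: [3.139, -0.003, -0.001]
wrist_force: [0.4, 0.6, -5.0]
width: 0.481
gripper_force: 39.7
```

jog_arm:
  deltas: [0,0,0,0,0.001,-0.139,255,0,0,0,0,0,-0.08,255,0,0,0,0,0,0,255]

```text
time_s: 33.48
position: [0.5304, -0.4447, 0.4343]
tool_rot: [3.137, -0.005, -0.001]
wrist_force: [0.1, 0.1, -6.8]
width: 0.476
gripper_force: 39.7
```

jog_arm:
  deltas: [0.001,0,-0.228,0.01,-0.104,0,255,0,0,-0.228,0.022,-0.101,0,255,0.001,0,-0.228,0.034,-0.099,0,255,0,0,-0.228,0.044,-0.094,0,255,0.001,0,-0.228,0.055,-0.089,0,255,0.001,0,-0.228,0.065,-0.081,0,255,0,0,-0.228,0.073,-0.074,0,255,0.001,0,-0.228,0.081,-0.065,0,255]

```text
time_s: 34.48
position: [0.5548, -0.1949, 0.4306]
tool_rot: [-3.141, -0.0, 0.915]
wrist_force: [-1.0, 0.1, -6.5]
width: 0.476
gripper_force: 39.7
```

jog_arm:
  deltas: [0,0,-0.228,0.089,-0.056,0,255,0.001,0,-0.228,0.094,-0.045,0,255,0,0,-0.228,0.098,-0.034,0,255,0.001,0,-0.228,0.102,-0.022,0,255,0,0,-0.228,0.103,-0.011,0,255,0.001,0,-0.228,0.104,0.001,0,255,0.001,0,-0.228,0.104,0.013,0,255,0,0,0,0,0,0,255]

```text
time_s: 35.48
position: [0.5765, 0.0236, 0.4307]
tool_rot: [-3.139, -0.001, 1.713]
wrist_force: [-0.6, -0.1, -6.0]
width: 0.475
gripper_force: 39.7
```

```bash
python3 - <<'E'
from h import *
s=get_state(); print(s['position'],s['tool_rot'],s['wrist_force'],s['time_s'])
c=cw([1.2,1.6,0]); r=down(1.7135)
w=get_image('wrist'); save(w,'w8.png')
print([(np.round(d['box']),round(d['score'],2)) for d in look_for('rail',w)[:2]], [(np.round(d['box']),round(d['score'],2)) for d in look_for('cradle_left',w)[:3]])
plan([(np.r_[c[:2],.110],r,255,10)])
E
```

```text
[0.57647385 0.02357482 0.43068844] [-3.13934261e+00 -5.89575068e-04  1.71306869e+00] [-0.64561522 -0.10355316 -5.98158845] 35.475
[(array([245.,  54., 145., 362.]), 0.77)] [(array([165.,   0., 313., 431.]), 0.59)]
0,0,-0.001,0,0.001,0.107,255,-0.001,0,-0.001,0.001,0,0.107,255,0,0,-0.001,0,0.001,0.107,255,0,0,-0.001,0.001,0.001,0.108,255,0,0,-0.001,0,0,0.107,255,-0.001,0,-0.001,0,0.001,0.107,255,0,0,-0.001,0.001,0,0.107,255,0,0,-0.001,0,0.001,0.107,255 

0,0,-0.001,0.001,0,0.107,255,-0.001,0,-0.002,0,0.001,0.108,255
```

jog_arm:
  deltas: [0,0,-0.001,0,0.001,0.107,255,-0.001,0,-0.001,0.001,0,0.107,255,0,0,-0.001,0,0.001,0.107,255,0,0,-0.001,0.001,0.001,0.108,255,0,0,-0.001,0,0,0.107,255,-0.001,0,-0.001,0,0.001,0.107,255,0,0,-0.001,0.001,0,0.107,255,0,0,-0.001,0,0.001,0.107,255]

```text
time_s: 36.62
position: [0.5779, 0.022, 0.1739]
tool_rot: [3.141, -0.0, 1.712]
wrist_force: [-0.6, 0.0, -5.5]
width: 0.474
gripper_force: 39.7
```

jog_arm:
  deltas: [0,0,-0.001,0.001,0,0.107,255,0,0,-0.002,0,0.001,0.1,255,0,0,0,0,0,0,255]

```text
time_s: 37.0
position: [0.5772, 0.0226, 0.1111]
tool_rot: [-3.138, -0.001, 1.714]
wrist_force: [-0.4, -0.1, -5.2]
width: 0.485
gripper_force: 39.7
```

```bash
python3 - <<'E'
from h import *
s=get_state(); print(s['position'],s['tool_rot'],s['wrist_force'],s['wrist_torque'],s['time_s'],cw([1.2,1.6,0]))
plan([(np.r_[cw([1.2,1.6,0])[:2],.092],down(1.7135),255,3)])
E
```

```text
[0.57724325 0.02261712 0.11107584] [-3.13816754e+00 -7.36164063e-04  1.71358789e+00] [-0.43042777 -0.09757533 -5.15285514] [-0.04131924  0.05335577 -0.03503397] 37.0 [0.57796499 0.0227518  0.        ]
-0.002,0,0,0,0.001,0.021,255,-0.003,-0.001,0,0,0.001,0.021,255,-0.002,0,0,0,0.001,0.022,255
```

jog_arm:
  deltas: [-0.002,0,0,0,0.001,0.021,255,-0.003,-0.001,0,0,0.001,0.021,255,-0.002,0,0,0,0.001,0.02,255,0,0,0,0,0,0,255]

```text
time_s: 37.5
position: [0.5794, 0.0236, 0.0942]
tool_rot: [3.138, 0.0, 1.715]
wrist_force: [0.1, 0.4, -6.3]
width: 0.475
gripper_force: 39.7
```

jog_arm:
  deltas: [0,0,0,0,0,0.01,255,0,0,0,0,0,0.01,255,0,0,0,0,0,0,255]

```text
time_s: 37.88
position: [0.5795, 0.0236, 0.0883]
tool_rot: [3.138, 0.0, 1.715]
wrist_force: [-0.2, 0.2, -4.9]
width: 0.478
gripper_force: 39.7
```

jog_arm:
  deltas: [0,0,0,0,0,0.007,255,0,0,0,0,0,0.007,255,0,0,0,0,0,0,255]

```text
time_s: 38.25
position: [0.5795, 0.0236, 0.0842]
tool_rot: [3.137, 0.0, 1.715]
wrist_force: [0.2, -0.0, -6.7]
width: 0.48
gripper_force: 39.7
```

jog_arm:
  deltas: [0,0,0,0,0,0.005,255,0,0,0,0,0,0,255]

```text
time_s: 38.5
position: [0.5796, 0.0236, 0.0828]
tool_rot: [3.137, 0.0, 1.715]
wrist_force: [1.1, -0.7, -5.9]
width: 0.476
gripper_force: 39.7
```

jog_arm:
  deltas: [0,0,0,0,0,0.005,255,0,0,0,0,0,0,255]

```text
time_s: 38.75
position: [0.5797, 0.0236, 0.0825]
tool_rot: [3.137, 0.001, 1.715]
wrist_force: [-5.0, -0.9, 7.0]
width: 0.478
gripper_force: 39.9
```

jog_arm:
  deltas: [0,0,0,0,0,0.004,255,0,0,0,0,0,0,255]

```text
time_s: 39.0
position: [0.5798, 0.0236, 0.0824]
tool_rot: [3.136, 0.001, 1.715]
wrist_force: [-11.5, -0.8, 20.1]
width: 0.476
gripper_force: 40.1
```

jog_arm:
  deltas: [0,0,0,0,0,-0.005,255,0,0,0,0,0,0,255]

```text
time_s: 39.25
position: [0.5798, 0.0236, 0.0825]
tool_rot: [3.137, 0.0, 1.715]
wrist_force: [-5.4, -0.1, 7.2]
width: 0.481
gripper_force: 39.9
```

jog_arm:
  deltas: [0,0,0,0,0,0,60,0,0,0,0,0,0,60,0,0,0,0,0,0,60,0,0,0,0,0,0,60]

```text
time_s: 39.75
position: [0.5797, 0.0236, 0.0816]
tool_rot: [3.137, 0.0, 1.715]
wrist_force: [-0.1, -0.4, -0.2]
width: 0.764
gripper_force: 0.0
```

jog_arm:
  deltas: [0,0,0,0,0,-0.05,60,0,0,0,0,0,-0.1,60,0,0,0,0,0,-0.13,60,0,0,0,0,0,-0.13,60,0,0,0,0,0,-0.13,60,0,0,0,0,0,-0.13,60,0,0,0,0,0,-0.13,60,0,0,0,0,0,-0.13,60]

```text
time_s: 40.75
position: [0.5779, 0.0235, 0.3632]
tool_rot: [3.136, 0.001, 1.715]
wrist_force: [0.4, 1.0, -0.0]
width: 0.764
gripper_force: 0.0
```

```bash
python3 - <<'E'
from h import *
s=get_state(); print(s['position'],s['tool_rot'],s['wrist_force'],s['width'],s['time_s'])
w=get_image('wrist'); save(w,'w9.png')
c0=[1.2,.8,0]
for p in ([0,130,32.5],[0,-130,32.5],[22.5,36,95.5],[-22.5,-36,95.5],[42.5,36,68.5],[-42.5,-36,68.5],[0,90,70]): print(p,np.round(w2pix(w,cw(np.array(p)+c0))))
print([(np.round(d['box']),round(d['score'],2)) for d in look_for('rail',w)[:2]])
sc=get_image('scene')
for t in ('rail','active_leaf','passive_leaf','toolbox','spare_breaker','drum_black'): print(t,[(np.round(d['box']),round(d['score'],2)) for d in look_for(t,sc)[:2]])
print([np.round(w2pix(sc,cw(p))) for p in ([0,130,32.5],[0,-130,32.5],[0,0,95])])
E
```

```text
[0.5778733  0.02352544 0.36321971] [3.13598061e+00 5.85804069e-04 1.71530820e+00] [ 0.38235573  1.02113012 -0.02044233] 0.7636544323970484 40.75
[0, 130, 32.5] [320. 113.]
[0, -130, 32.5] [319. 282.]
[22.5, 36, 95.5] [337. 183.]
[-22.5, -36, 95.5] [303. 236.]
[42.5, 36, 68.5] [350. 182.]
[-42.5, -36, 68.5] [290. 231.]
[0, 90, 70] [320. 141.]
[(array([289., 110.,  61., 170.]), 0.8)]
rail [(array([268., 256.,  98.,  45.]), 0.81), (array([446., 253.,  92., 126.]), 0.24)]
active_leaf [(array([183., 142.,  83., 140.]), 0.89)]
passive_leaf [(array([376., 182.,  46., 139.]), 0.58)]
toolbox []
spare_breaker [(array([415., 244.,  26.,  32.]), 0.75), (array([376., 179.,  48., 142.]), 0.58)]
drum_black [(array([263., 182.,   8.,  20.]), 0.53)]
[array([366., 293.]), array([266., 270.]), array([315., 263.])]
```

```bash
python3 - <<'E'
from fit import *
s=get_state(); q=s['qpos']
S=[(s['position']+[0,0,.06],down(1.715),60,2),(np.array([.2,.44,.42]),down(2.6),60,11)]
for p,r,_,_ in S: q,e,a=ik(p,r,q); print(np.round(q,2),round(e,2),round(a,3))
plan(S)
E
```

```text
[-0.02  0.32  1.03  0.    1.79 -0.17] 0.0 0.0
[1.07 0.08 1.31 0.   1.75 0.04] 0.0 0.0
0.003,0,0,0,0,-0.1,60,0.003,0,0.001,0,0,-0.1,60,0,0,-0.161,0.141,-0.095,0,60,0,0,-0.161,0.149,-0.084,0,60,0,0,-0.161,0.155,-0.071,0,60,0,0,-0.161,0.16,-0.059,0,60,0,0,-0.161,0.164,-0.046,0,60,0,0,-0.161,0.167,-0.032,0,60 

0,0,-0.161,0.17,-0.019,0,60,0,0,-0.161,0.17,-0.005,-0.001,60,0,0,-0.161,0.17,0.009,0,60,0,0,-0.16,0.169,0.022,0,60,0,0,-0.161,0.167,0.036,0,60
```

jog_arm:
  deltas: [0.003,0,0,0,0,-0.1,60,0.003,0,0.001,0,0,-0.1,60,0,0,-0.161,0.141,-0.095,0,60,0,0,-0.161,0.149,-0.084,0,60,0,0,-0.161,0.155,-0.071,0,60,0,0,-0.161,0.16,-0.059,0,60,0,0,-0.161,0.164,-0.046,0,60,0,0,-0.161,0.167,-0.032,0,60]

```text
time_s: 42.2
position: [0.3706, 0.2515, 0.42]
tool_rot: [3.141, 0.001, 2.2]
wrist_force: [0.9, 0.4, -0.5]
width: 0.766
gripper_force: 0.0
```

jog_arm:
  deltas: [0,0,-0.161,0.17,-0.019,0,60,0,0,-0.161,0.17,-0.005,0,60,0,0,-0.161,0.17,0.009,0,60,0,0,-0.16,0.169,0.022,0,60,0,0,-0.161,0.167,0.036,0,60]

```text
time_s: 42.82
position: [0.1986, 0.441, 0.4197]
tool_rot: [3.141, 0.001, 2.603]
wrist_force: [0.9, -0.2, -0.7]
width: 0.766
gripper_force: 0.0
```

```bash
python3 - <<'E'
from h import *
s=get_state(); print(s['position'],s['time_s'])
im=get_image('top'); px=im['pixels'].astype(np.float32); g=px.mean(2)
for t in ('rail','active_leaf','passive_leaf','toolbox','spare_breaker','drum_black'): print(t,[(np.round(d['box']),round(d['score'],2)) for d in look_for(t,im)[:2]])
def smp(P,a):
    uv=np.array([w2pix(im,cw(p)) for p in P],np.float32); return cv2.remap(a,uv[:,0:1],uv[:,1:2],cv2.INTER_LINEAR).ravel()
o=np.arange(-14,14.1,2)
for y0 in (130,-130): print('end',y0,np.mean([smp([[x,y0+d,32.5] for d in o],g) for x in (-8,-4,0,4,8)],0).round().astype(int))
for y0 in (110,-110): print('width',y0,np.mean([smp([[x,y0+e,32.5] for x in np.arange(-32,33,2)],g) for e in (-6,0,6)],0).round().astype(int))
o=np.arange(-10,10.1,1)
for sx in (145,-145):
  for y0 in (180,-180): print(sx,y0,np.mean([smp([[sx+e,y0+d,128] for d in o],g) for e in (-2,0,2)],0).round().astype(int))
# terminal block ends, z=45.5+25
for y0 in (89,-89): print('term',y0,np.mean([smp([[x,y0+d,70.5] for d in np.arange(-14,14.1,2)],g) for x in (-12,-6,0,6,12)],0).round().astype(int))
E
```

```text
[0.19858962 0.44098013 0.419701  ] 42.825
rail [(array([263., 192., 102.,  33.]), 0.59)]
active_leaf [(array([379., 108.,  59., 141.]), 0.72)]
passive_leaf [(array([202., 147.,  54., 130.]), 0.98), (array([203., 111., 238., 167.]), 0.16)]
toolbox [(array([377., 110.,  61., 140.]), 0.72), (array([132., 185.,  63., 120.]), 0.68)]
spare_breaker [(array([220., 282.,  36.,  31.]), 0.65)]
drum_black [(array([419., 280.,  34.,  36.]), 0.73)]
end 130 [197 197 196 196 196 196 197 197 194 200 210 210 211 210 210]
end -130 [180 203 211 211 211 210 210 210 206 202 200 199 199 199 200]
width 110 [160 146 146 160 186 192 168 162 184 194 198 197 196 196 197 198 199 198
 197 196 195 196 197 195 195 196 190 156 154 179 194 202 209]
width -110 [169 148 153 161 186 195 187 157 169 191 198 200 200 200 200 201 201 201
 200 199 199 200 200 201 199 197 185 148 143 174 193 202 208]
145 180 [192 192 192 193 191 189 181 163 144 124 105  91  87  85  89  92  95  97
  98 101 104]
145 -180 [ 92  92  92  92  94  95  95  94  94  95  96 100 104 115 145 174 183 183
 183 181 179]
-145 180 [193 194 195 196 198 195 192 173 152 137 123 106  91  85  79  79  79  80
  81  83  83]
-145 -180 [ 85  85  84  85  85  84  84  84  87  97 108 128 152 177 190 199 198 197
 197 197 197]
term 89 [132 137 140 130 132 134 134 133 138 163 193 196 196 197 196]
term -89 [200 200 200 201 200 200 201 198 185 160 142 135 135 133 133]
```

```bash
python3 -c "
from workcell import *
print(close_job())"
```

```text
the job is handed in; nothing more can be done
None
```

I handed the job in at about 43 s of robot time: both leaves are open on their stops and the rail sits in both cradles, breakers up, about 2.5 mm off centre towards +y; I judged the bolt fully drawn because it no longer moved under about 7 N, though the pictures put it at 22–24 of its 25 mm.

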